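Feel which end of each connecting rod is chamfered and rack them alike

TASK

The two aluminium connecting rods in the teal draining tray each have one chamfered and one square end. Take one at a time, gently feel one of its ends at the bottom of the bore of the angled socket on the little stand (a chamfered end goes about 5 mm deeper than a square one, which stops on the shoulder inside), and lay it in a free place of the rack with its chamfered end towards the blue comb, like those already there, before you take the next. Finish with both let go in the rack, and leave the rods already racked, the socket and the other things on the bench as they are.

Things in the scene. Friction and masses are not known exactly. Their poses are not given: they have to be found in the camera images.
- rod_a_mid (a point): Centre of one of 2 alike aluminium rods in the tray: 120 mm long, round 16 mm shank, square collar 20 x 20 mm, 30 mm long round the middle. It lies on a flat of the collar, axis 10 mm over the tray floor. One end is square, full 16 mm; the other chamfered to 8 mm over its last 8 mm. x runs along the rod, z up at the start; x does NOT tell which end is chamfered, this differs from rod to rod. 60 to 130 g.
- rod_b_mid (a point): Centre of one of 2 alike aluminium rods in the tray: 120 mm long, round 16 mm shank, square collar 20 x 20 mm, 30 mm long round the middle. It lies on a flat of the collar, axis 10 mm over the tray floor. One end is square, full 16 mm; the other chamfered to 8 mm over its last 8 mm. x runs along the rod, z up at the start; x does NOT tell which end is chamfered, this differs from rod to rod. 60 to 130 g.
- mouth (a point): Centre of the brass-rimmed mouth of the aluminium socket barrel (34 mm across) on the short stand; it slopes up and away from the robot, 26 to 41 degrees above level. x points straight out along the bore's axis, y is level. The rim is funnelled from 25 mm to the 18 mm bore over the first 7 mm; it is clamped stiffly and does not give.
- shoulder (a point): The shoulder inside the bore, on its axis, 26 mm below the mouth: the bore narrows here to a 13 mm hole. A square end stops on it (centre of the rod then 34 mm out from the mouth); a chamfered end goes in until its cone sits in the hole (centre of the rod 28 to 29 mm out from the mouth). Axes as at the mouth.
- place_1 (a point): A free place of the rack: where the centre of a racked rod lies, 42 mm above the bench. x runs along the rod, to the blue comb; the next row is 46 mm on each side (rows 1 and 3 of the four are taken). The round shank rests in V-notches of two combs (each 8 mm thick, 44 mm apart inside, so the collar has 7 mm play each way; fingers fit between them). Tooth tips are 53 mm above the bench, the base plate 8 mm thick.
- place_2 (a point): A free place of the rack: where the centre of a racked rod lies, 42 mm above the bench. x runs along the rod, to the blue comb; the next row is 46 mm on each side (rows 1 and 3 of the four are taken). The round shank rests in V-notches of two combs (each 8 mm thick, 44 mm apart inside, so the collar has 7 mm play each way; fingers fit between them). Tooth tips are 53 mm above the bench, the base plate 8 mm thick.
- blue_end (a point): Point on the rack's centre line, 60 mm from its middle on the side of the blue comb, 42 mm above the bench: the side to which all the chamfered ends must point. x points from the white comb to the blue one. The rack's plate is 130 x 232 mm.
- racked_1_mid (a point): Centre of a like rod that already lies rightly in the rack, chamfered end to the blue comb. Leave it there. Axes as place_1.
- racked_2_mid (a point): Centre of a like rod that already lies rightly in the rack, chamfered end to the blue comb. Leave it there. Axes as place_1.
- tray: Teal plastic draining tray, 200 x 250 mm with a rim 14 mm high and a floor 4 mm thick. Origin: centre of its underside. Heavy, does not move.
- stand: Short stand that carries the socket, base plate 130 x 100 x 14 mm. Origin: centre of its underside, right below the swivel, which is on the barrel's axis 98 mm above the bench and 30 mm behind the mouth; bracket cheeks and a wing screw reach 52 mm to its sides. Heavy, does not move.
- reagent: Glass reagent bottle with blue cap, 68 mm across, 150 mm high, a bystander. Origin: centre of its underside.
- beaker: Small glass beaker, 64 mm across, 75 mm high, a bystander. Origin: centre of its underside.
- bosshead: Steel boss-head clamp, 52 x 46 x 26 mm, lying in the tray between the rods, a bystander. Origin: centre of its underside.
- vial: Small amber vial with white cap, 34 mm across, 55 mm high, a bystander. Origin: centre of its underside.
- tips: Navy pipette-tip box with clear lid, 124 x 88 x 69 mm, a bystander. Origin: centre of its underside.
- dishes: Stack of three clear culture dishes, 92 mm across, 45 mm high, a bystander. Origin: centre of its underside.
- tuberack: Orange tube rack with capped tubes, 60 x 110 x 52 mm, a bystander. Origin: centre of its underside.
Things that resemble listed ones, but are neither listed nor needed, are in the scene too. Leave any yellow look-alike of the part that bears rod_b_mid alone.

How it is judged (in metres and radians):
On the way, in this order (a step that is already met when the one before it is completed fails the run):
1. an end of one rod is felt in the bore of the socket, at least 20 mm deep (((x of rod_a_mid in the frame of mouth between 0 and 0.04 m and angle between the x axis of rod_a_mid and the x axis of mouth, either way round below 0.12 rad and y of rod_a_mid in the frame of mouth between -0.005 and 0.005 m and z of rod_a_mid in the frame of mouth between -0.005 and 0.005 m) or (x of rod_b_mid in the frame of mouth between 0 and 0.04 m and angle between the x axis of rod_b_mid and the x axis of mouth, either way round below 0.12 rad and y of rod_b_mid in the frame of mouth between -0.005 and 0.005 m and z of rod_b_mid in the frame of mouth between -0.005 and 0.005 m))), for 0.1 s.
2. one rod lies let go in the rack, its chamfered end to the blue comb ((((distance between rod_a_mid and place_1 below 0.014 m or distance between rod_a_mid and place_2 below 0.014 m) and angle between the x axis of rod_a_mid and the x axis of blue_end, either way round below 0.12 rad and x of rod_a_c1 in the frame of blue_end above -0.06 m and contact force between the fingers and rod_a below 0.3 N) or ((distance between rod_b_mid and place_1 below 0.014 m or distance between rod_b_mid and place_2 below 0.014 m) and angle between the x axis of rod_b_mid and the x axis of blue_end, either way round below 0.12 rad and x of rod_b_c1 in the frame of blue_end above -0.06 m and contact force between the fingers and rod_b below 0.3 N))), for 0.2 s.
3. an end of the other rod is felt in the bore, at least 20 mm deep (((x of rod_a_mid in the frame of mouth between 0 and 0.04 m and angle between the x axis of rod_a_mid and the x axis of mouth, either way round below 0.12 rad and y of rod_a_mid in the frame of mouth between -0.005 and 0.005 m and z of rod_a_mid in the frame of mouth between -0.005 and 0.005 m) or (x of rod_b_mid in the frame of mouth between 0 and 0.04 m and angle between the x axis of rod_b_mid and the x axis of mouth, either way round below 0.12 rad and y of rod_b_mid in the frame of mouth between -0.005 and 0.005 m and z of rod_b_mid in the frame of mouth between -0.005 and 0.005 m))), for 0.1 s.
4. both rods lie let go in the rack, chamfered ends to the blue comb ((distance between rod_a_mid and place_1 below 0.014 m or distance between rod_a_mid and place_2 below 0.014 m) and angle between the x axis of each of rod_a_mid, rod_b_mid and the x axis of blue_end, either way round below 0.12 rad and x of each of rod_a_c1, rod_b_c1 in the frame of blue_end above -0.06 m and contact force between the fingers and rod_a below 0.3 N and (distance between rod_b_mid and place_1 below 0.014 m or distance between rod_b_mid and place_2 below 0.014 m) and contact force between the fingers and rod_b below 0.3 N), for 0.2 s.
At the end, for the whole second after the job is handed in: Both rods from the tray lie released and at rest in the two free places of the rack: centre within 14 mm of the place's point, along the rack within 7 degrees, chamfered end to the blue comb; the two rods racked before are within 12 mm of where they were (all of step 4 and linear speed of each of rod_a, rod_b below 0.02 m/s and distance of each of racked_1_mid, racked_2_mid from where it was at the start of the episode below 0.012 m); the robot touches nothing.
It fails at once if a rod or the gripper is pressed on the socket with more than 45 N (contact force between socket and anything else above 45 N).
It fails at once if the socket is forced to another angle (its mouth shifts more than 8 mm) (distance of mouth from where it was at the start of the episode above 0.008 m).
It fails at once if a rod already racked is shifted more than 20 mm (distance of any of racked_1_mid, racked_2_mid from where it was at the start of the episode above 0.02 m).
It fails at once if a bystander (bottle, beaker, boss head, vial, tip box, dishes or tube rack) is shifted more than 30 mm or knocked over (distance of any of reagent, beaker, bosshead, tips, vial, dishes, tuberack from where it was at the start of the episode above 0.03 m or angle between any of reagent, beaker, bosshead, tips, vial, dishes, tuberack's own z axis and vertical above 0.5 rad).
It also fails if it takes over 69 s, if anything falls off the work surface, if the arm or the gripper's body presses on something with over 40 N, if the wrist force passes 120 N, or if a joint passes its speed limit or range.

ROBOT

A 7-joint arm with a two-finger parallel gripper is mounted at the origin on the work surface. World frame = base frame: x ahead of the robot, y to its left, z up, the work surface at z = 0. Lengths are in mm, angles in rad, forces in N, time in s.
With the tool pointing down it reaches from about 425 to 875 mm from the base axis. Payload 4.7 kg.
Tool frame: the origin (TCP) lies at the very end of the fingers, on their centre line; the grasp point (between the pads) lies 19 mm behind it; y points along the fingers, z is the direction in which the jaws open and shut, and the axes are right-handed (so a half turn about y gives the same grasp; the last joint's range is limited). The gripper opens to 85 mm and grips with 20 to 120 N. Pads are 22 mm wide; open, the fingers measure 114 mm over their backs; the gripper's body (76 mm by 85 mm) begins 54 mm behind the grasp point. The pads swing forward as they close: fully open they stand 13 mm farther back than shut.
Start: joints at [-1.231, 0.321, -0.07, 1.45, 0.023, 1.371, -0.057], TCP at [208.071, 615.818, 231.349] pointing down, gripper open.
Joint ranges: [-2.86, 2.86], [-0.3, 2.09], [-1.38, 1.24], [0.06, 2.45], [-1.56, 4.7], [0.09, 2.05], [-2.69, 2.69]. Speed limits (rad/s): [2.57, 2.57, 3.14, 3.14, 3.14, 3.14, 3.14].

INTERFACE

Orientations are given as a rotation vector (axis times angle).
In Python, from cell import monitor, cams, order gives the robot as it stands. The module is installed in compiled form; this text tells all that it offers.
- The arm moves only by the tool apply_moves, never from a script. Its argument "commands" is a list of rows, each a list of 5 numbers: the finger opening in cm, from 0 to 8.54, then the shift along the tool's x, y, z in cm, then the turn about the tool's y in rad. In form: [[claw, dx, dy, dz, twist], ...]. A call has 1 to 12 rows; each row is the pose to reach, as a shift and turn from the pose measured when the call began, along the tool's axes at that moment; what a row does not reach only later rows make up. A row lasts 1/10 s, in which the tool goes at most 50 mm and 8.59 degrees, less where a joint would pass 70% of its speed; a pose out of reach is approached as far as the arm can. A call with a gripper value outside its range is refused whole. The fingers move at their own pace and stop on an object; "squeeze" is the grip in N (left out, the last holds). Time passes only in rows, so rows that repeat a pose let the fingers close. It gives the time, the measured TCP pose, the force and the opening at its end, in the units of the state.
- monitor.observe(): the state, without advancing time (a new reading comes with each control period).
- cams.capture(name): name is "scene" or "top" or "wrist"; returns the picture (420x560x3 uint8, red, green, blue); there is no depth.
- cams.camera_params(name): a dict with "intrinsics" (3x3 intrinsics, pixels), "origin" and "orientation" of the camera in the world. Camera axes: x right, y down, z forward; pixel columns grow to the right and rows downward; lengths in mm; the calibration is good to about 2 mm. A picture is of the moment at which its call begins: read the wrist's pose just before it. camera_params takes no time and is no camera call; for the wrist camera it gives the pose at the moment of the call.
- order.close_job(): hands the job in, once; it reports no verdict.
The state is a dict: "time": time; "joints": joint angles; "qd": joint speeds; "effort": joint torques, N m; "eef_pos": TCP position; "eef_rot": TCP orientation; "force": force on the tool from outside, world axes, zero at the start; "torque": the same for the moment, N m; "opening": finger opening in mm.
Only numpy, scipy, OpenCV 4.12 (cv2) and the standard library are available. Lean on these libraries where they do the work, as an engineer would, in place of code of your own. Each camera call takes 0.05 s, during which the arm holds its last target.

## Working session

There is one attempt and no reset: what is moved stays moved. The work goes in short steps, Python scripts to look and compute and a tool call to move; the robot and the scene stay as the last step left them, time stands still between calls to the robot, and variables do not carry over. Pictures are saved under pics/ and viewed, and the job is handed in when it is done.

Besides the shell and the picture viewer there is one more tool, called after "Request:" as name([rows], argument=value, ...), one row to a line, values as JSON. apply_moves: Moves the arm, as the interface text tells. Its arguments: {"type":"object","properties":{"commands":{"type":"array","items":{"type":"array","items":{"type":"number"}}},"squeeze":{"type":"number"}},"required":["commands"]}

I'll start with the state and pictures from all three cameras.

```bash
mkdir -p pics; cat > h.py <<'E'
import numpy as np, cv2
from scipy.spatial.transform import Rotation as R
from cell import monitor, cams, order
def snap(n,f):
    p=cams.camera_params(n); im=cams.capture(n); cv2.imwrite('pics/'+f+'.png',im[:,:,::-1]); np.save('pics/'+f+'.npy',np.array([p['intrinsics'],p['orientation'] if np.shape(p['orientation'])==(3,3) else R.from_rotvec(p['orientation']).as_matrix(),np.tile(p['origin'],(3,1))])); return im
def crop(f,u0,v0,u1,v1,s,o):
    im=cv2.imread('pics/'+f+'.png')[v0:v1,u0:u1]; cv2.imwrite('pics/'+o+'.png',cv2.resize(im,None,fx=s,fy=s,interpolation=cv2.INTER_CUBIC))
def ray(f,u,v):
    K,Ro,o=np.load('pics/'+f+'.npy'); d=Ro@np.linalg.inv(K)@[u,v,1]; return o[0],d/np.linalg.norm(d)
def atz(f,u,v,z):
    o,d=ray(f,u,v); return o+d*(z-o[2])/d[2]
def proj(f,P):
    K,Ro,o=np.load('pics/'+f+'.npy'); c=Ro.T@(np.array(P)-o[0]); q=K@c; return q[:2]/q[2]
def tri(obs):
    A=np.zeros((3,3));b=np.zeros(3)
    for f,u,v in obs:
        o,d=ray(f,u,v);M=np.eye(3)-np.outer(d,d);A+=M;b+=M@o
    return np.linalg.solve(A,b)
E
python3 - <<'E'
from h import *
np.set_printoptions(precision=3,suppress=True)
s=monitor.observe(); print(s)
print(R.from_rotvec(s['eef_rot']).as_matrix())
for n in ['scene','top','wrist']:
    print(n,cams.camera_params(n)); snap(n,n+'0')
E
```

```text
{'time': 0.0, 'joints': array([-1.231,  0.322, -0.07 ,  1.452,  0.023,  1.371, -0.057]), 'qd': array([-0.001, -0.001, -0.001,  0.   ,  0.002,  0.   ,  0.   ]), 'effort': array([ -0.   , -49.358,  -0.382, -31.434,   0.013,   0.011,  -0.   ]), 'eef_pos': array([207.897, 615.297, 230.224]), 'eef_rot': array([-1.558,  0.256, -0.256]), 'force': array([-0.727,  0.215, -0.19 ]), 'torque': array([ 0.018,  0.011, -0.03 ]), 'opening': 85.54817458518355}
[[ 0.947 -0.001  0.32 ]
 [-0.32  -0.002  0.947]
 [ 0.    -1.    -0.002]]
scene {'intrinsics': array([[515.999,   0.   , 281.067],
       [  0.   , 515.999, 209.632],
       [  0.   ,   0.   ,   1.   ]]), 'origin': array([1246.414, -246.151,  965.366]), 'orientation': array([-2.019, -1.497,  0.541])}
top {'intrinsics': array([[476.219,   0.   , 279.815],
       [  0.   , 476.219, 208.902],
       [  0.   ,   0.   ,   1.   ]]), 'origin': array([ 360.375,    5.612, 1116.473]), 'orientation': array([-2.105,  2.166, -0.185])}
wrist {'intrinsics': array([[355.96 ,   0.   , 272.117],
       [  0.   , 355.96 , 210.02 ],
       [  0.   ,   0.   ,   1.   ]]), 'origin': array([131.077, 640.946, 373.951]), 'orientation': array([2.33 , 1.673, 0.271])}
```

View pics/scene0.png

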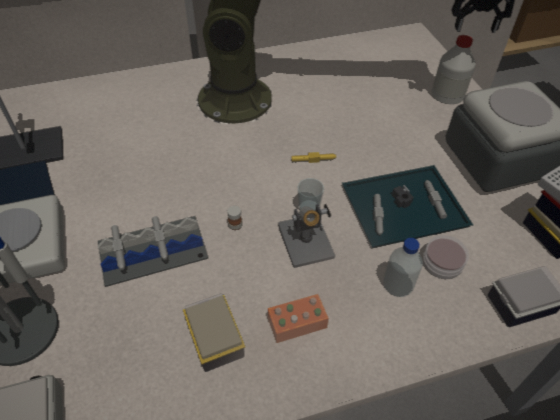

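View pics/top0.png

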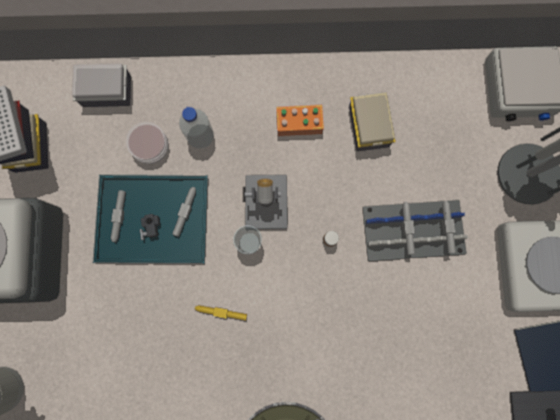

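View pics/wrist0.png

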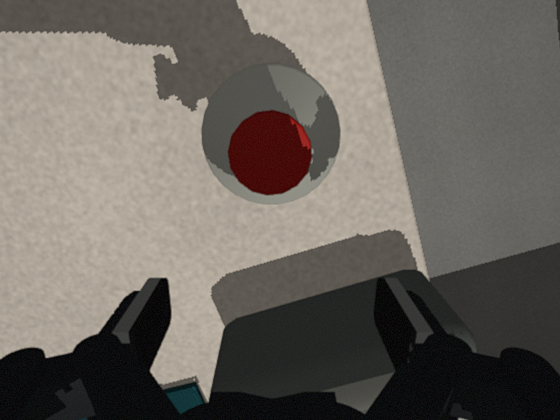

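The scene camera shows the rack at (152,248), the stand at (308,220), the tray at (405,205), the yellow look-alike at (313,157) and the beaker at (310,190). In the top view the tray is at (150,220) with the rods at (118,215) and (185,212). The socket is at (265,200), the beaker at (248,240) and the rack at (413,230). Next I'll enlarge these areas.

```bash
python3 - <<'E'
from h import *
crop('top0',90,165,300,275,3.7,'c1'); crop('top0',355,190,475,270,6,'c2'); crop('scene0',260,140,480,280,3.6,'c3'); crop('top0',225,165,300,265,6,'c4')
E
```

```text
(no output)
```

View pics/c1.png

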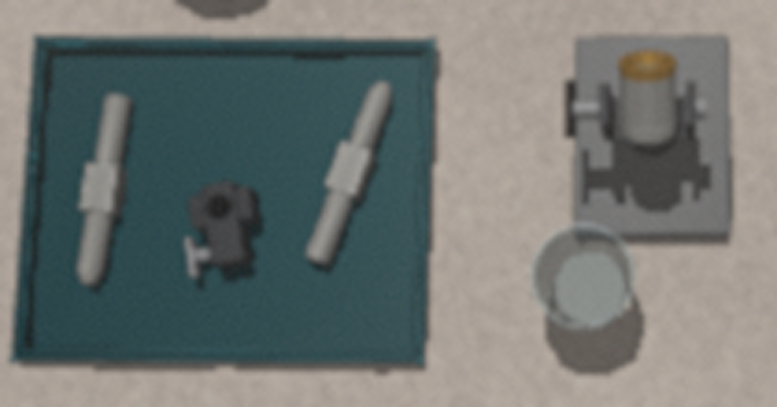

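View pics/c2.png

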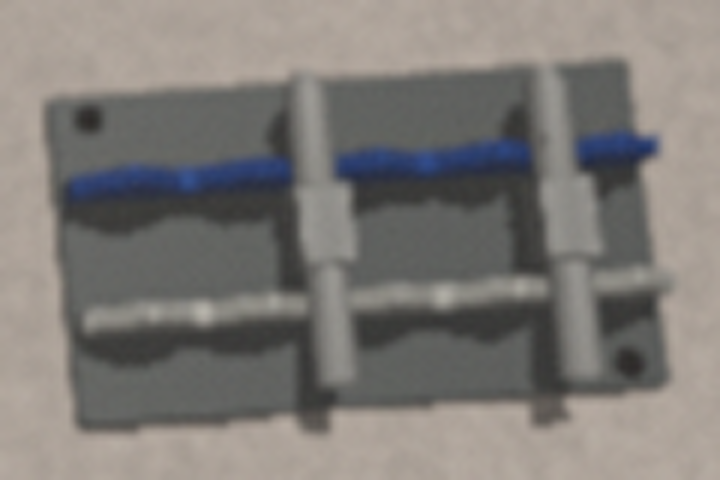

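View pics/c3.png

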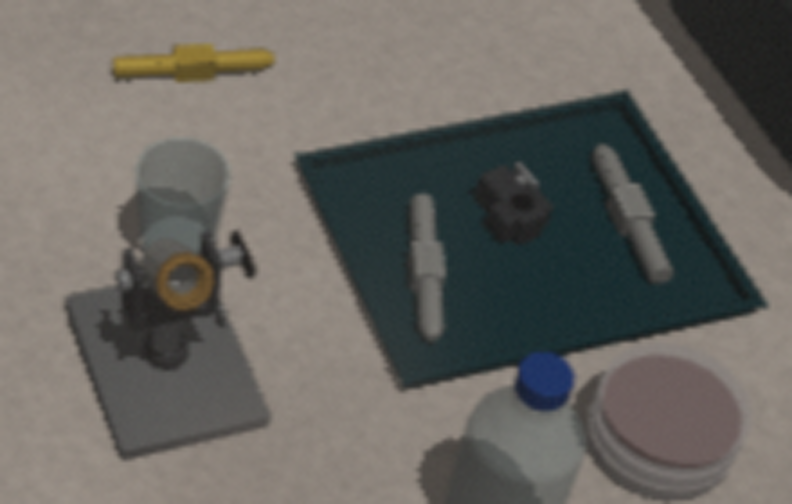

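View pics/c4.png

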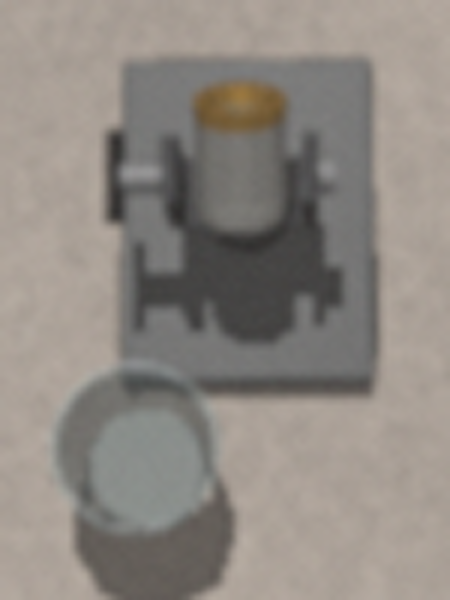

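The crops show the left rod's cone at its lower end (90,280) in c1 and the right rod's cone at its upper end (385,88). The rack's free rows are at c2 x≈190 and x≈435, with the blue comb on the +x side. Next I'll turn these pixels into positions.

```bash
python3 - <<'E'
from h import *
np.set_printoptions(precision=1,suppress=True)
def T(c,z):
    n,u,v=c
    s,u0,v0={'c1':(3.7,90,165),'c2':(6,355,190),'c4':(6,225,165)}[n]
    return atz('top0',u0+(u+.5)/s-.5,v0+(v+.5)/s-.5,z)
A=T(('c1',117,96),14);B=T(('c1',90,283),14); C=T(('c1',101,188),24);print('L',A,B,(A+B)/2,C,np.linalg.norm(A-B),np.degrees(np.arctan2(*(A-B)[[1,0]])))
A=T(('c1',382,86),14);B=T(('c1',318,262),14);C=T(('c1',350,168),24);print('R',A,B,(A+B)/2,C,np.linalg.norm(A-B),np.degrees(np.arctan2(*(A-B)[[1,0]])))
print('boss',T(('c1',225,225),26),T(('c1',188,255),20),T(('c1',258,200),26))
for n,p in dict(tl=(38,40),tr=(433,42),br=(420,364),bl=(14,360)).items(): print(n,T(('c1',*p),14))
print('rack')
for p in [(48,100),(627,62),(665,385),(80,428)]: print(T(('c2',*p),8))
for a,b in [((307,78),(337,383)),((547,68),(583,378))]:
    A=T(('c2',*a),46);B=T(('c2',*b),46); print(A,B,(A+B)/2,np.linalg.norm(A-B),np.degrees(np.arctan2(*(A-B)[[1,0]])))
for p in [(190,182),(205,314),(428,163),(443,297)]: print('notch',T(('c2',*p),46))
print('stand')
for p in [(122,60),(370,60),(376,380),(120,385)]: print(T(('c4',*p),14))
print('mouth', T(('c4',240,106),115))
# scene mouth at c3 (185,281)
print(tri([('top0',225+240.5/6-.5,165+107.5/6-.5),('scene0',260+185.5/3.6-.5,140+281.5/3.6-.5)]))
print('beaker',T(('c4',135,445),75), 'vial',atz('top0',331,239,55),'yellow',atz('top0',221,313,10))
for n,u,v,z in [('reagent cap',190,115,150),('dishes',148,143,45),('tube',300,120,52)]: print(n,atz('top0',u,v,z))
E
```

```text
L [602.  371.3  14. ] [482.6 384.9  14. ] [542.3 378.1  14. ] [541.1 376.4  24. ] 120.15641122197465 -6.528605561350086
R [603.7 202.2  14. ] [491.8 242.2  14. ] [547.7 222.2  14. ] [549.4 220.4  24. ] 118.87518638307864 -19.644385727293788
boss [515.2 297.8  26. ] [497.8 322.2  20. ] [530.4 277.4  26. ]
tl [640.1 422.9  14. ]
tr [631.7 169.6  14. ]
br [426.1 178.2  14. ]
bl [435.8 430.7  14. ]
rack
[ 549.4 -197.7    8. ]
[ 558.1 -427.3    8. ]
[ 430.6 -430.3    8. ]
[ 420.5 -202.6    8. ]
[ 548.6 -289.9   46. ] [ 432.4 -292.7   46. ] [ 490.5 -291.3   46. ] 116.20662443695225 1.368963081156445
[ 549.9 -381.7   46. ] [ 431.7 -384.9   46. ] [ 490.8 -383.3   46. ] 118.2576213516246 1.5606224494868997
notch [ 509.9 -242.7   46. ]
notch [ 459.7 -245.    46. ]
notch [ 514.6 -333.4   46. ]
notch [ 463.5 -335.    46. ]
stand
[632.6  78.7  14. ]
[629.8 -19.5  14. ]
[502.  -17.9  14. ]
[502.9  81.6  14. ]
mouth [589.5  29.9 115. ]
[590.5  31.1 110.3]
beaker [472.8  72.2  75. ] vial [ 469.  -114.1   55. ] yellow [312.2 138.5  10. ]
reagent cap [732.5 184.4 150. ]
dishes [707.  301.7  45. ]
tube [750.8 -54.9  52. ]
```

```bash
cat >> h.py <<'E'
def st():
    s=monitor.observe(); M=R.from_rotvec(s['eef_rot']).as_matrix(); return s,s['eef_pos'],M
def go(P,yaw):
    s,p,M=st(); d=M.T@(np.array(P)-p)/10; y0=np.degrees(np.arctan2(M[1,0],M[0,0])); t=-np.radians((yaw-y0+180)%360-180)
    print('t',round(s['time'],2),'at',p.round(1),'yaw',round(y0,1),'open',round(s['opening'],1),'F',s['force'].round(1),'| d',d.round(2),'tw',round(t,3))
E
python3 - <<'E'
from h import *
np.set_printoptions(precision=3,suppress=True)
s,p,M=st(); c=cams.camera_params('wrist'); print(M.T@(c['origin']-p)); print(M.T@R.from_rotvec(c['orientation']).as_matrix())
go([548.5,221.5,150],-19.6)
E
```

```text
[ -80.991 -143.621   -0.573]
[[-0.     0.949  0.315]
 [-0.002 -0.315  0.949]
 [ 1.    -0.     0.002]]
t 0.15 at [207.9 615.4 230.5] yaw -18.7 open 85.7 F [ 0.4 -0.1  0.8] | d [ 44.87   8.09 -26.41] tw 0.016
```

Request:
apply_moves([
  [4, 44.9, 0, -26.4, 0],
  [4, 44.9, 0, -26.4, 0],
  [4, 44.9, 0, -26.4, 0],
  [4, 44.9, 0, -26.4, 0],
  [4, 44.9, 0, -26.4, 0],
  [4, 44.9, 0, -26.4, 0],
  [4, 44.9, 0, -26.4, 0],
  [4, 44.9, 4, -26.4, 0.016],
  [4, 44.9, 8, -26.4, 0.016],
  [4, 44.9, 8, -26.4, 0.016],
  [4, 44.9, 8, -26.4, 0.016],
  [4, 44.9, 8, -26.4, 0.016],
], squeeze=25)

```text
time: 1.35
eef_pos: [550.2, 213.8, 147.3]
eef_rot: [-1.561, 0.278, -0.274]
force: [0.2, -0.4, -0.4]
opening: 40.3
```

```bash
python3 - <<'E'
from h import *
go([548.5,221.5,7],-19.6)
snap('wrist','w1')
E
```

```text
t 1.35 at [550.2 213.8 147.3] yaw -20.1 open 40.3 F [ 0.2 -0.4 -0.4] | d [-0.41 14.03  0.79] tw -0.009
```

View pics/w1.png

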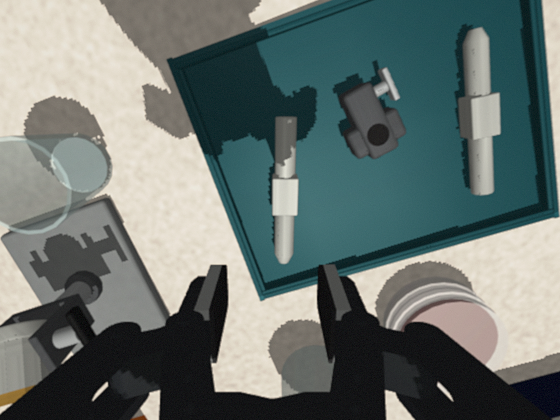

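The wrist picture shows the near rod's collar at (285,196) with its cone at (285,262), which is the +x end. The far rod's collar is at (480,115) with its cone at (475,30), the robot-side end. I'll refine these positions.

```bash
python3 - <<'E'
from h import *
np.set_printoptions(precision=1,suppress=True)
crop('w1',230,100,340,280,3.3,'w1a')
for a,b,c in [((285,117),(285,263),(285.5,196)),((475,27),(483,194),(480,116))]:
    A=atz('w1',*a,14);B=atz('w1',*b,14);print(A,B,(A+B)/2,atz('w1',*c,24),np.linalg.norm(A-B),np.degrees(np.arctan2(*(B-A)[[1,0]])))
E
```

```text
[493.9 243.4  14. ] [609.  202.8  14. ] [551.5 223.1  14. ] [549.7 223.9  24. ] 122.03989188127944 -19.461724140982067
[482.  388.3  14. ] [605.3 373.   14. ] [543.6 380.7  14. ] [541.  376.2  24. ] 124.16784002918146 -7.082832021497918
```

View pics/w1a.png

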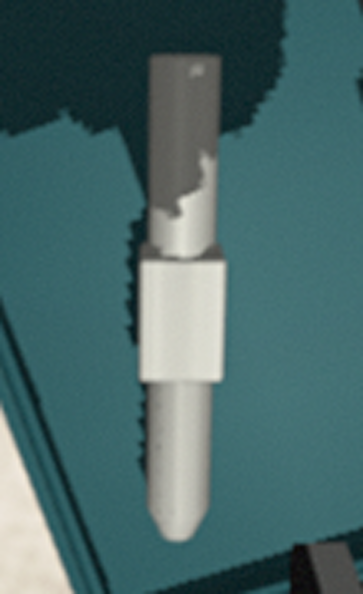

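```bash
python3 - <<'E'
from h import *
go([549.5,222.8,8],-19.5)
E
```

```text
t 1.4 at [549.2 217.6 148.8] yaw -19.9 open 39.8 F [-0.7  1.   0.3] | d [-0.13 14.08  0.58] tw -0.007
```

Request:
apply_moves([
  [4, -0.1, 4, 0.5, 0],
  [4, -0.1, 8, 0.5, -0.007],
  [4, -0.1, 11, 0.5, -0.007],
  [4, -0.1, 13, 0.5, -0.007],
  [4, -0.1, 13, 0.5, -0.007],
  [4, -0.1, 13, 0.5, -0.007],
])

```text
time: 2.0
eef_pos: [549.4, 223.4, 19.5]
eef_rot: [-1.559, 0.268, -0.264]
force: [-0.3, -0.1, 0.4]
opening: 40.0
```

```bash
python3 - <<'E'
from h import *
go([549.5,222.8,8],-19.5)
snap('wrist','w2')
E
```

```text
t 2.0 at [549.4 223.4  19.5] yaw -19.4 open 40.0 F [-0.3 -0.1  0.4] | d [ 0.03  1.15 -0.05] tw 0.001
```

View pics/w2.png

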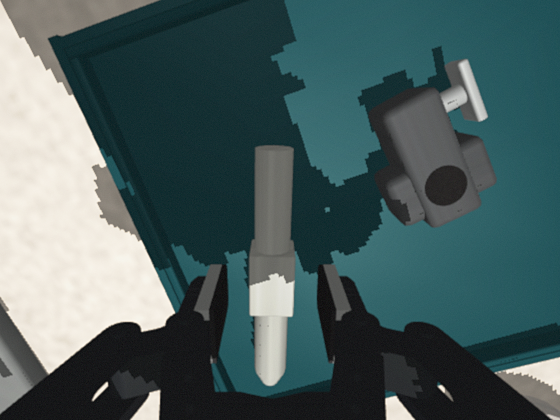

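```bash
python3 - <<'E'
from h import *
print(proj('w2',[549.4,223.4,14]),proj('w2',[549.4,223.4,24]),proj('w2',[549.4,223.4,19.5]), atz('w2',272.5,278,24))
E
```

```text
[272.85684252 273.62033596] [272.83691596 284.53774269] [272.84617229 279.46636038] [546.28278716 224.33970588  24.        ]
```

Request:
apply_moves([
  [4, -0.1, 0.7, 0, 0],
  [4, -0.1, 1.2, 0, 0],
  [4, -0.1, 1.2, 0, 0],
  [1.5, -0.1, 1.2, 0, 0],
  [1.5, -0.1, 1.2, 0, 0],
  [1.5, -0.1, 1.2, 0, 0],
  [1.5, -0.1, 1.2, 0, 0],
], squeeze=30)

```text
time: 2.75
eef_pos: [549.6, 223.7, 8.6]
eef_rot: [-1.557, 0.267, -0.266]
force: [-0.3, -0.5, 1.8]
opening: 19.3
```

```bash
python3 - <<'E'
from h import *
go([640,31,190],-1)
E
```

```text
t 2.75 at [549.6 223.7   8.6] yaw -19.5 open 19.3 F [-0.3 -0.5  1.8] | d [ 14.95 -18.09 -15.21] tw -0.322
```

Request:
apply_moves([
  [1.5, 0, -5, 0, 0],
  [1.5, 0, -10, 0, 0],
  [1.5, 0, -15, 0, 0],
  [1.5, 3.5, -18, -3, 0],
  [1.5, 7, -18, -7, -0.1],
  [1.5, 11, -18, -11, -0.2],
  [1.5, 15, -18, -15, -0.322],
  [1.5, 15, -18, -15.2, -0.322],
  [1.5, 15, -18, -15.2, -0.322],
  [1.5, 15, -18, -15.2, -0.322],
])

```text
time: 3.75
eef_pos: [640.2, 30.9, 188.6]
eef_rot: [-1.573, 0.016, -0.013]
force: [0.1, 1.3, -0.9]
opening: 19.0
```

```bash
python3 - <<'E'
from h import *
go([640,31,190],-1)
snap('wrist','w3');snap('scene','s3')
crop('s3',220,130,420,280,4,'s3a')
E
```

```text
t 3.75 at [640.2  30.9 188.6] yaw -1.1 open 19.0 F [ 0.1  1.3 -0.9] | d [-0.02 -0.14  0.01] tw -0.001
```

View pics/w3.png

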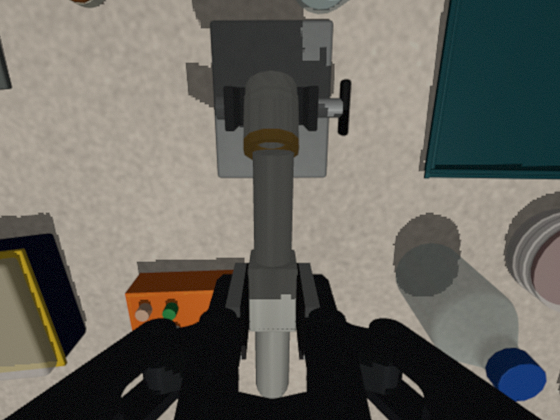

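View pics/s3a.png

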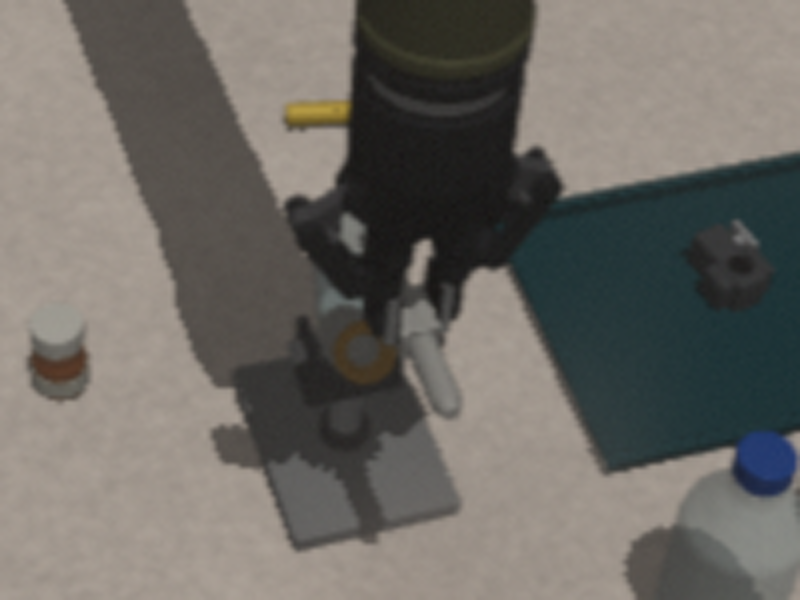

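```bash
python3 - <<'E'
from h import *
crop('w3',210,60,340,180,5,'w3a'); crop('scene0',290,180,340,240,11,'s0a'); crop('top0',245,170,290,215,12,'t0a')
E
```

```text
(no output)
```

View pics/w3a.png

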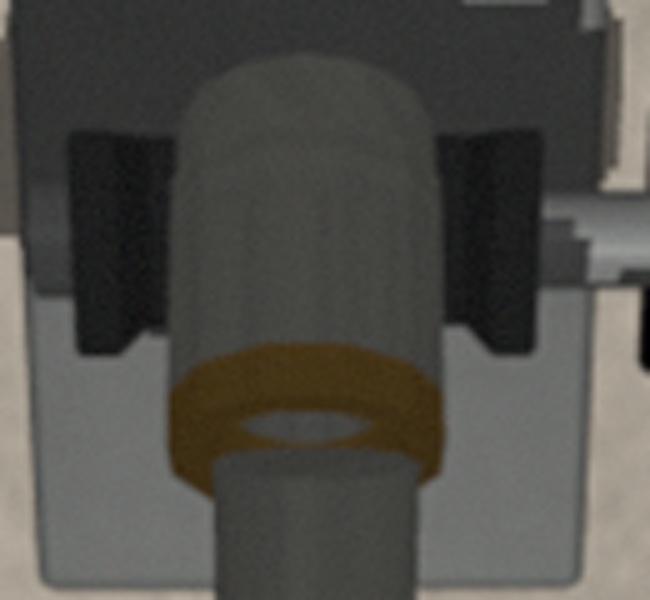

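View pics/s0a.png

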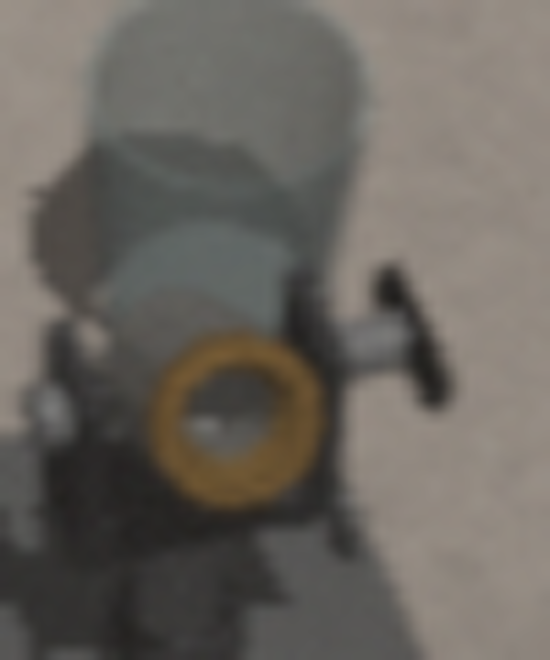

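View pics/t0a.png

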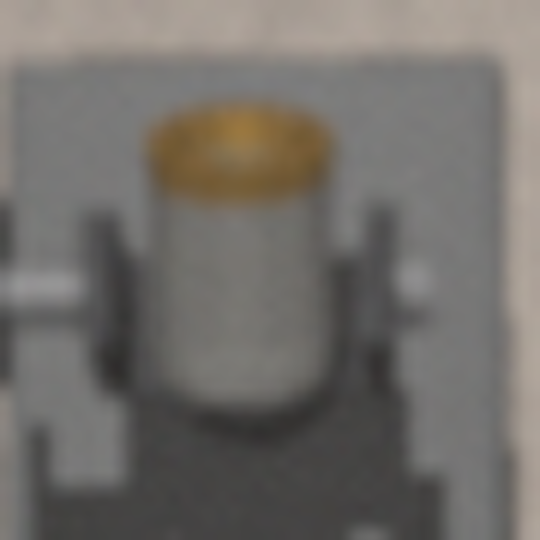

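```bash
python3 - <<'E'
from h import *
from scipy.optimize import least_squares
np.set_printoptions(precision=2,suppress=True)
S=lambda v,s,o:o+(v+.5)/s-.5
th=np.linspace(0,2*np.pi,181)
def circ(p,r=17,off=0):
    x,y,yaw,e=p[:4];yaw/=57.3;e/=57.3
    a=np.array([np.cos(e)*np.cos(yaw),np.cos(e)*np.sin(yaw),np.sin(e)]);l=np.array([-np.sin(yaw),np.cos(yaw),0]);n=np.cross(a,l)
    c=np.array([x,y,98])+a*(30+off); return c+r*(np.cos(th)[:,None]*l+np.sin(th)[:,None]*n)
def ext(f,C):
    K,Ro,o=np.load('pics/'+f+'.npy');q=(C-o[0])@Ro@K.T;q=q[:,:2]/q[:,2:];return q[:,0].min(),q[:,0].max(),q[:,1].min(),q[:,1].max()
def res(p):
    C=circ(p);s=ext('scene0',C);t=ext('top0',C);w=ext('w3',C)
    d=p[4:10]
    r=[s[0]-S(150,11,290)+d[0],s[1]-S(325,11,290)+d[0],s[2]-S(332,11,180)+d[1],s[3]-S(510,11,180)+d[1],
       t[0]-S(147,12,245)+d[2],t[1]-S(335,12,245)+d[2],t[2]-S(98,12,170)+d[3],
       (w[0]-S(168,5,210)+d[4])/2,(w[1]-S(443,5,210)+d[4])/2,(w[2]-S(400,5,60)+d[5])/2]
    return np.r_[np.array(r)/.4,(p[0]-566.8)/2,(p[1]-30.7)/2,(p[2]+1)/2,d/[.9,.9,.9,.9,2.5,2.5]]
s=least_squares(res,[566.8,30.7,-1,33]+[0]*6)
print(s.x,s.cost,res(s.x)); J=np.linalg.inv(s.jac.T@s.jac);print(np.sqrt(np.diag(J))[:4])
print(circ(s.x)[:-1].mean(0))
for e in (28,31,34,37,40):
    print(e,least_squares(lambda p:np.r_[res(p),(p[3]-e)*100],[566.8,30.7,-1,e]+[0]*6).cost)
E
```

```text
[568.56  30.98  -1.28  33.34   0.37   0.2    0.28  -0.03   0.28   0.66] 2.8630968607791485 [ 0.76 -0.95  1.08 -1.18 -0.21  0.07  0.01 -0.49  0.46 -0.08  0.88  0.14
 -0.14  0.41  0.22  0.31 -0.03  0.11  0.26]
[1.27 1.13 1.82 2.88]
[593.61  30.42 114.49]
28 4.868433019965394
31 3.2377971724592673
34 2.8924359230676964
37 3.7455845363457563
40 5.706949607578503
```

```bash
python3 - <<'E'
from h import *
go([629,30.6,136],-1.3)
E
```

```text
t 3.85 at [640.   33.2 188.8] yaw -0.9 open 19.2 F [ 0.8 -0.  -1.6] | d [-1.09  5.28 -0.27] tw 0.008
```

Request:
apply_moves([
  [1.5, -1.1, 2.5, 0, 0.003],
  [1.5, -1.1, 5.2, 0, 0.003],
  [1.5, -1.1, 5.2, 0, 0.003],
  [1.5, -1.1, 5.2, 0, 0.003],
])

```text
time: 4.25
eef_pos: [628.6, 34.9, 136.9]
eef_rot: [-1.572, 0.014, -0.011]
force: [0.4, -1.1, 0.4]
opening: 19.4
```

```bash
python3 - <<'E'
from h import *
go([629,30.6,120],-1.3)
E
```

```text
t 4.25 at [628.6  34.9 136.9] yaw -0.9 open 19.4 F [ 0.4 -1.1  0.4] | d [ 0.05  1.7  -0.43] tw 0.007
```

Request:
apply_moves([
  [1.5, 0, 0.5, -0.4, 0],
  [1.5, 0, 0.8, -0.4, 0],
  [1.5, 0, 1.1, -0.4, 0],
  [1.5, 0, 1.4, -0.4, 0],
  [1.5, 0, 1.7, -0.4, 0],
  [1.5, 0, 1.7, -0.4, 0],
])

```text
time: 4.85
eef_pos: [631.3, 30.9, 122.5]
eef_rot: [-1.571, 0.009, -0.016]
force: [1.9, 1.2, 5.4]
opening: 19.1
```

```bash
python3 - <<'E'
from h import *
go([629,30.6,104],-1.3)
snap('wrist','w4')
go([629,30.6,104],-1.3)
E
```

```text
t 4.85 at [631.3  30.9 122.5] yaw -0.9 open 19.1 F [1.9 1.2 5.4] | d [-0.24  1.85 -0.03] tw 0.007
t 4.9 at [631.3  30.9 122.6] yaw -0.9 open 19.5 F [ 2.3 -0.4  5.4] | d [-0.24  1.86 -0.03] tw 0.007
```

View pics/w4.png

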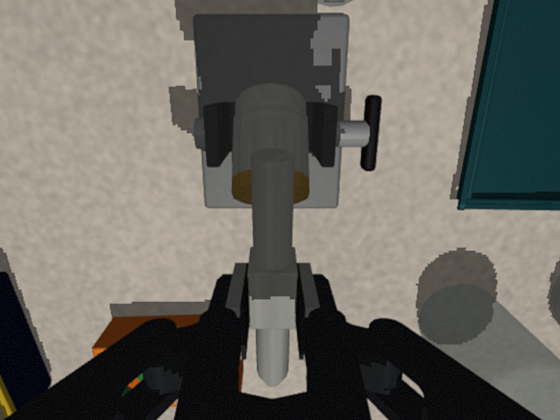

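Contact is gentle at 5.4 N and the rod is pivoting in the grip as planned. I'll keep lowering slowly.

Request:
apply_moves([
  [1.5, 0, 0.3, 0, 0],
  [1.5, -0.1, 0.6, 0, 0],
  [1.5, -0.1, 0.9, 0, 0],
  [1.5, -0.2, 1.2, 0, 0],
  [1.5, -0.2, 1.5, 0, 0],
  [1.5, -0.2, 1.8, 0, 0],
  [1.5, -0.2, 1.9, 0, 0],
  [1.5, -0.2, 1.9, 0, 0],
])

```text
time: 5.7
eef_pos: [632.8, 30.9, 106.6]
eef_rot: [-1.571, 0.004, -0.022]
force: [4.7, 0.8, 5.2]
opening: 19.3
```

```bash
python3 - <<'E'
from h import *
snap('wrist','w5');snap('scene','s5'); crop('s5',270,150,370,250,6,'s5a')
go([629,30.6,104],-1.3)
E
```

```text
t 5.8 at [632.8  30.9 106.6] yaw -0.9 open 19.3 F [ 3.2 -0.2  5.8] | d [-0.38  0.26 -0.03] tw 0.006
```

View pics/w5.png

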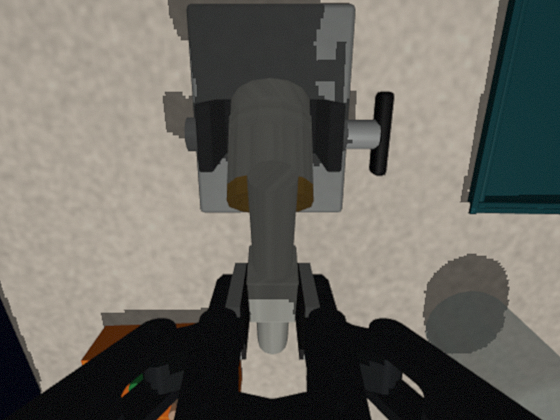

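View pics/s5a.png

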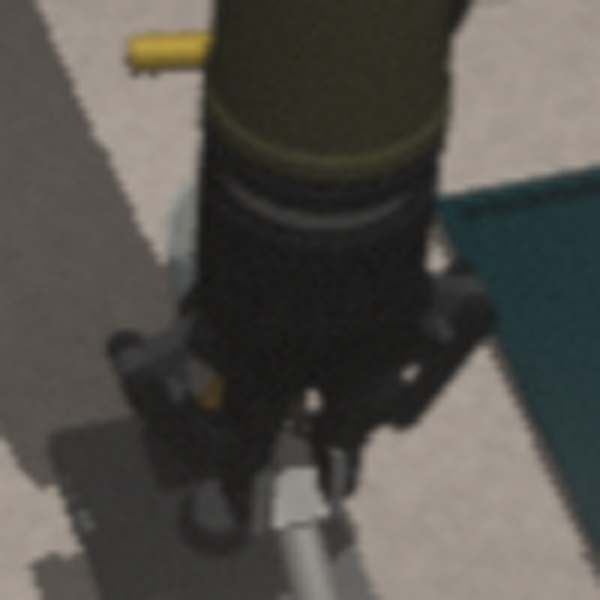

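```bash
cat >> h.py <<'E'
def silh(f,c,yaw,t,ch):
    # c centre, rod direction u toward tool-x end (down by t if t>0 -> low at +dir). ch=+1 if chamfer at +dir. returns row/col extents of + and - end circles
    y=np.radians(yaw);t=np.radians(t);u=np.array([np.cos(t)*np.cos(y),np.cos(t)*np.sin(y),-np.sin(t)]);l=np.array([-np.sin(y),np.cos(y),0]);n=np.cross(u,l);th=np.linspace(0,6.283,61)
    out={}
    for s in (1,-1):
        r=4 if s==ch else 8
        C=np.array(c)+s*60*u+r*(np.cos(th)[:,None]*l+np.sin(th)[:,None]*n)
        q=np.array([proj(f,k) for k in C]); out[s]=(q.min(0).round(1),q.max(0).round(1))
    return out
E
python3 - <<'E'
from h import *
crop('w5',230,140,320,370,2.5,'w5a')
for t in (24,28,32): print(t,silh('w5',[632.4,30.9,112],-.9,t,1))
E
```

```text
24 {1: (array([265.4, 341.6]), array([279.8, 355.5])), -1: (array([248.4, 162.5]), array([297.7, 192.8]))}
28 {1: (array([265.5, 334.3]), array([279.7, 348.2])), -1: (array([247.8, 168.9]), array([298.4, 203.6]))}
32 {1: (array([265.6, 327. ]), array([279.6, 340.9])), -1: (array([247.3, 176.4]), array([299.1, 215.4]))}
```

View pics/w5a.png

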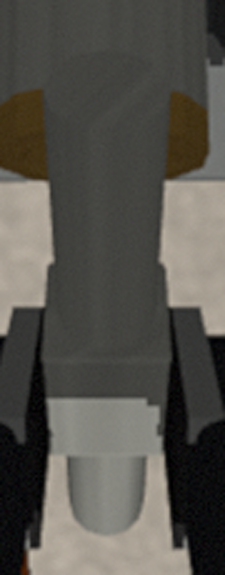

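Request:
apply_moves([
  [1.5, 0, 0.3, 0, 0],
  [1.5, -0.1, 0.5, 0, 0],
  [1.5, -0.2, 0.7, 0, 0],
  [1.5, -0.3, 0.9, 0, 0],
  [1.5, -0.3, 1.1, 0, 0],
  [1.5, -0.3, 1.1, 0, 0],
])

```text
time: 6.4
eef_pos: [634.1, 30.9, 98.8]
eef_rot: [-1.57, -0.004, -0.03]
force: [5.0, 0.5, 4.6]
opening: 19.2
```

```bash
python3 - <<'E'
from h import *
snap('wrist','w6');crop('w6',230,140,320,370,2.5,'w6a')
s,p,M=st();print(p)
go([629,30.6,104],-1.3)
for t in (24,28,32,36): print(t,silh('w6',p+[-.4,0,5.4],-.9,t,1))
E
```

```text
[634.12116727  30.90002259  98.83912311]
t 6.45 at [634.1  30.9  98.8] yaw -1.0 open 19.4 F [5.  0.3 3.8] | d [-0.5  -0.53 -0.04] tw 0.006
24 {1: (array([265.4, 340.8]), array([279.8, 354.7])), -1: (array([248.3, 163.5]), array([297.7, 194.5]))}
28 {1: (array([265.5, 333.5]), array([279.6, 347.4])), -1: (array([247.7, 170.1]), array([298.4, 205.4]))}
32 {1: (array([265.5, 326.1]), array([279.5, 340.1])), -1: (array([247.1, 177.8]), array([299.1, 217.4]))}
36 {1: (array([265.6, 318.8]), array([279.4, 332.8])), -1: (array([246.6, 186.6]), array([299.7, 230.4]))}
```

View pics/w6a.png

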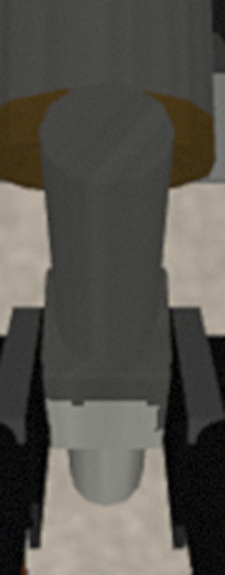

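Request:
apply_moves([
  [1.5, 0, 0.3, 0, 0],
  [1.5, -0.1, 0.5, 0, 0],
  [1.5, -0.2, 0.6, 0, 0],
  [1.5, -0.2, 0.6, 0, 0],
])

```text
time: 6.85
eef_pos: [636.3, 30.9, 95.2]
eef_rot: [-1.569, -0.011, -0.038]
force: [7.7, -0.4, 2.8]
opening: 19.4
```

```bash
python3 - <<'E'
from h import *
snap('wrist','w7');crop('w7',230,140,320,370,2.5,'w7a')
s,p,M=st()
go([650,30.6,200],-1.3)
for t in (30,32,34,36): print(t,silh('w7',p+[-.4,0,5.4],-.9,t,1))
E
```

```text
t 6.9 at [636.2  30.9  95.1] yaw -1.0 open 19.5 F [ 7.6 -0.9  4.2] | d [ 1.700e+00 -1.044e+01  1.000e-02] tw 0.006
30 {1: (array([265.6, 328.7]), array([279.6, 342.7])), -1: (array([247.5, 174.8]), array([299. , 212.8]))}
32 {1: (array([265.6, 325.1]), array([279.5, 339. ])), -1: (array([247.2, 178.8]), array([299.3, 219. ]))}
34 {1: (array([265.6, 321.4]), array([279.5, 335.4])), -1: (array([246.9, 183.2]), array([299.6, 225.4]))}
36 {1: (array([265.7, 317.8]), array([279.4, 331.7])), -1: (array([246.7, 187.8]), array([300. , 232.1]))}
```

View pics/w7a.png

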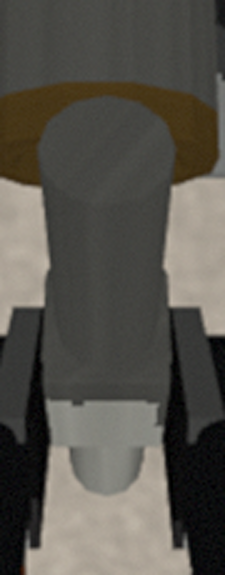

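Request:
apply_moves([
  [1.5, 1, -3, 0, 0],
  [1.5, 2, -7, 0, 0],
  [1.5, 2.5, -10, 0, 0],
  [1.5, 2.5, -10.5, 0, 0.15],
  [1.5, 2.5, -10.5, 0, 0.3],
  [1.5, 2.5, -10.5, 0, 0.45],
  [1.5, 2.5, -10.5, 0, 0.6],
  [1.5, 2.5, -10.5, 0, 0.75],
  [1.5, 2.5, -10.5, 0, 0.9],
  [1.5, 2.5, -10.5, 0, 1.05],
  [1.5, 2.5, -10.5, 0, 1.2],
  [1.5, 2.5, -10.5, 0, 1.35],
])

```text
time: 8.1
eef_pos: [657.3, 30.3, 200.0]
eef_rot: [-1.276, 1.041, -1.078]
force: [0.5, -0.0, -0.6]
opening: 19.3
```

Request:
apply_moves([
  [1.5, 0, 0, 0, 0.15],
  [1.5, 0, 0, 0, 0.3],
  [1.5, 0, 0, 0, 0.45],
  [1.5, 0, 0, 0, 0.6],
  [1.5, 0, 0, 0, 0.75],
  [1.5, 0, 0, 0, 0.9],
  [1.5, 0, 0, 0, 1.05],
  [1.5, 0, 0, 0, 1.2],
  [1.5, 0, 0, 0, 1.35],
  [1.5, 0, 0, 0, 1.5],
  [1.5, 0, 0, 0, 1.65],
  [1.5, 0, 0, 0, 1.8],
])

```text
time: 9.3
eef_pos: [656.6, 30.4, 199.3]
eef_rot: [-0.065, -2.22, 2.217]
force: [-0.0, 0.6, -1.0]
opening: 19.0
```

```bash
python3 - <<'E'
from h import *
go([650,30.6,180],178.7)
snap('wrist','w8');print(st()[0]['joints'].round(2), st()[2].round(3))
go([650,30.6,180],178.7)
E
```

```text
t 9.3 at [656.6  30.4 199.3] yaw 178.2 open 19.0 F [-0.   0.6 -1. ] | d [0.72 1.91 0.  ] tw -0.009
[-0.74  0.43  0.87  1.53 -0.34  1.31 -1.45] [[-0.999  0.027 -0.037]
 [ 0.037  0.001 -0.999]
 [-0.027 -1.    -0.002]]
t 9.35 at [656.7  30.5 199.2] yaw 177.9 open 19.0 F [-0.6  0.4 -0.4] | d [0.72 1.9  0.01] tw -0.014
```

View pics/w8.png

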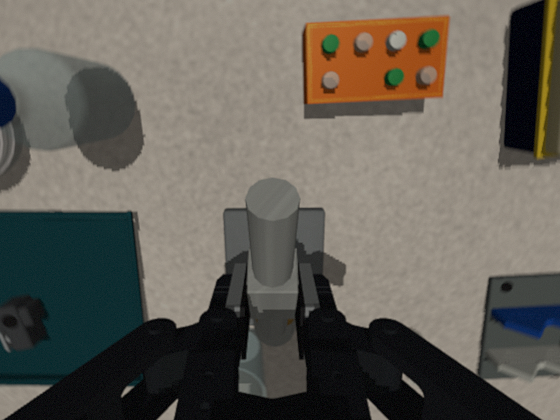

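```bash
python3 - <<'E'
from h import *
s,p,M=st()
crop('w8',230,170,320,350,3.3,'w8a')
c=p-M[:,1]*5.4+M[:,0]*(-.4)
for t in (30,32,34,36,38): print(t,silh('w8',c,177.9,t,1))
E
```

```text
30 {1: (array([264. , 334.4]), array([278.3, 348.4])), -1: (array([246.3, 167. ]), array([296.8, 201.2]))}
32 {1: (array([264.1, 330.7]), array([278.3, 344.7])), -1: (array([245.9, 170.5]), array([297. , 206.9]))}
34 {1: (array([264.2, 327.1]), array([278.2, 341. ])), -1: (array([245.6, 174.4]), array([297.3, 212.9]))}
36 {1: (array([264.3, 323.4]), array([278.2, 337.4])), -1: (array([245.2, 178.5]), array([297.6, 219.2]))}
38 {1: (array([264.3, 319.8]), array([278.2, 333.7])), -1: (array([244.8, 182.9]), array([297.8, 225.7]))}
```

View pics/w8a.png

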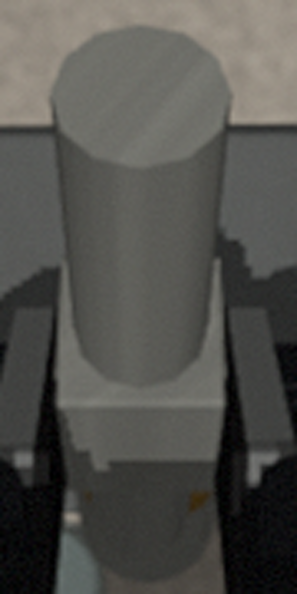

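```bash
python3 - <<'E'
from h import *
from scipy.optimize import least_squares
s,p,M=st()
c0=p-M[:,1]*5.4
def res(q):
    t,a,h=q; c=c0+M[:,0]*a-M[:,1]*h; o=silh('w8',c,177.9,t,1)
    return [o[-1][0][1]-178.2,o[-1][1][1]-220,o[1][1][1]-345.8,h/1.5]
r=least_squares(res,[34,0,0],diff_step=1e-2);print(r.x,r.fun)
q=r.x;c=c0+M[:,0]*q[1]-M[:,1]*q[2];print('TCP',p,'rod c',c,c-p)
E
```

```text
[34.796875  0.        0.      ] [-1.  -3.3 -5.6  0. ]
TCP [656.6619203   30.45757673 199.18409498] rod c [656.51555244  30.45338328 204.58210932] [-1.46367861e-01 -4.19344148e-03  5.39801434e+00]
```

```bash
sed -i 's/\.round(1),q.max(0).round(1)/,q.max(0)/' h.py; python3 - <<'E'
from h import *
from scipy.optimize import least_squares
np.set_printoptions(precision=2,suppress=True)
s,p,M=st()
c0=p-M[:,1]*5.4
def res(q):
    t,a,h=q; c=c0+M[:,0]*a-M[:,1]*h; o=silh('w8',c,177.9,t,1)
    return [o[-1][0][1]-178.2,o[-1][1][1]-220,o[1][1][1]-345.8,h/1.5]
r=least_squares(res,[34,1,1]);print(r.x,r.fun)
q=r.x;c=c0+M[:,0]*q[1]-M[:,1]*q[2];print('TCP',p,'rod c',c,c-p)
E
```

```text
[33.85  1.02  1.68] [ 1.35 -1.1  -0.37  1.12]
TCP [656.66  30.46 199.18] rod c [655.45  30.49 206.23] [-1.21  0.03  7.05]
```

```bash
python3 - <<'E'
from h import *
go([651.3,29.1,146],178.7)
E
```

```text
t 9.35 at [656.7  30.5 199.2] yaw 177.9 open 19.0 F [-0.6  0.4 -0.4] | d [0.67 5.3  0.16] tw -0.014
```

Request:
apply_moves([
  [1.5, 0.3, 2.5, 0.1, -0.014],
  [1.5, 0.7, 5, 0.2, -0.014],
  [1.5, 0.7, 5.3, 0.2, -0.014],
  [1.5, 0.7, 5.3, 0.2, -0.014],
])

```text
time: 9.75
eef_pos: [650.4, 28.9, 145.4]
eef_rot: [0.052, 2.22, -2.218]
force: [-0.5, -0.8, -0.7]
opening: 19.2
```

```bash
python3 - <<'E'
from h import *
snap('wrist','w9');snap('scene','s9');crop('s9',260,160,360,260,6,'s9a');crop('w9',190,150,350,400,2.4,'w9a')
go([618.4,29.9,123.7],178.7)
E
```

```text
t 9.85 at [651.9  28.7 147.3] yaw 178.7 open 19.1 F [ 0.7 -0.5 -1.1] | d [ 3.41  2.26 -0.04] tw 0.001
```

View pics/w9a.png

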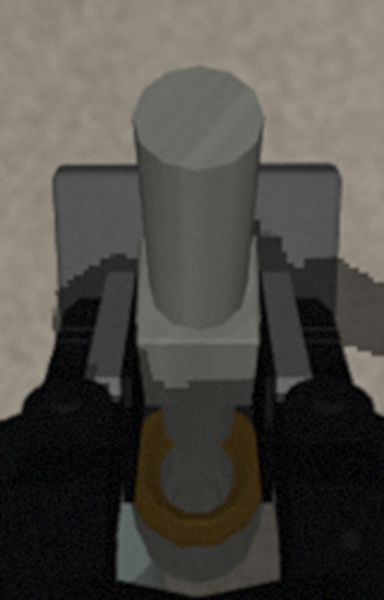

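View pics/s9a.png

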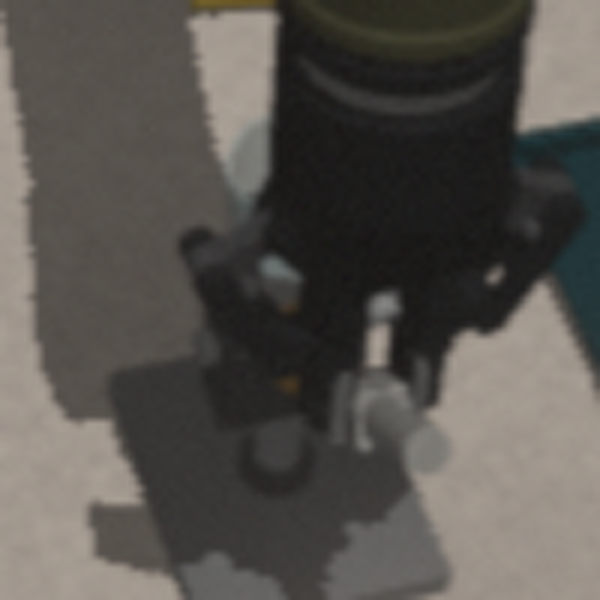

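The view shows the cone tip centred over the brass mouth (hole about (197,482) in the crop). I'll advance along the axis in small steps.

Request:
apply_moves([
  [1.5, 0.5, 0.33, 0, 0],
  [1.5, 0.9, 0.6, 0, 0],
  [1.5, 1.3, 0.86, 0, 0],
  [1.5, 1.7, 1.13, 0, 0],
  [1.5, 2.1, 1.39, 0, 0],
  [1.5, 2.1, 1.39, 0, 0],
])

```text
time: 10.45
eef_pos: [631.4, 29.3, 133.4]
eef_rot: [0.058, 2.219, -2.215]
force: [-0.3, 0.3, 2.4]
opening: 19.2
```

```bash
python3 - <<'E'
from h import *
go([618.4,29.9,123.7],178.7)
E
```

```text
t 10.45 at [631.4  29.3 133.4] yaw 178.7 open 19.2 F [-0.3  0.3  2.4] | d [ 1.33  0.93 -0.03] tw 0.001
```

Request:
apply_moves([
  [1.5, 0.35, 0.23, 0, 0],
  [1.5, 0.65, 0.43, 0, 0],
  [1.5, 0.9, 0.6, 0, 0],
  [1.5, 0.9, 0.6, 0, 0],
])

```text
time: 10.85
eef_pos: [629.5, 29.5, 133.1]
eef_rot: [0.075, 2.212, -2.205]
force: [7.8, -0.4, 16.6]
opening: 19.2
```

```bash
python3 - <<'E'
from h import *
go([618.4,29.9,123.7],178.7)
snap('wrist','w10');crop('w10',190,150,350,400,2.4,'w10a')
E
```

```text
t 10.85 at [629.5  29.5 133.1] yaw 178.7 open 19.2 F [ 7.8 -0.4 16.6] | d [ 1.15  0.89 -0.01] tw 0.001
```

View pics/w10a.png

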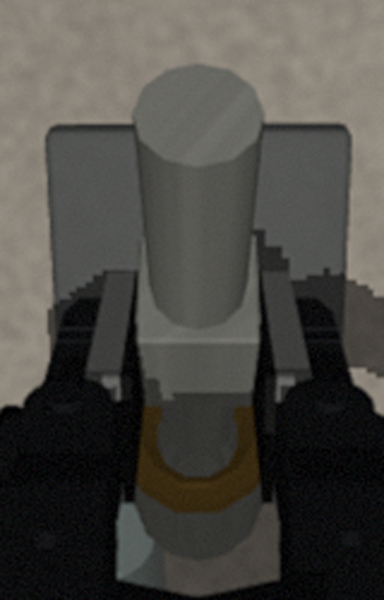

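Request:
apply_moves([
  [1.5, -0.4, -0.3, 0, 0],
  [1.5, -0.4, -0.5, 0, 0],
  [1.5, -0.3, -0.6, 0, 0],
  [1.5, -0.3, -0.6, 0, 0],
])

```text
time: 11.3
eef_pos: [631.0, 29.4, 138.2]
eef_rot: [0.073, 2.213, -2.206]
force: [0.1, 1.0, -0.3]
opening: 19.3
```

```bash
python3 - <<'E'
from h import *
go([618.4,29.9,123.7],178.7);print(st()[2].round(3))
E
```

```text
t 11.3 at [631.   29.4 138.2] yaw 178.7 open 19.3 F [ 0.1  1.  -0.3] | d [ 1.32  1.39 -0.02] tw 0.001
[[-0.999  0.044 -0.022]
 [ 0.022  0.003 -1.   ]
 [-0.044 -0.999 -0.004]]
```

Request:
apply_moves([
  [1.5, 0.35, 0.2, 0, 0],
  [1.5, 0.65, 0.38, 0, 0],
  [1.5, 0.95, 0.56, 0, 0],
  [1.5, 1.2, 0.72, 0, 0],
  [1.5, 1.2, 0.72, 0, 0],
])

```text
time: 11.8
eef_pos: [618.7, 29.8, 130.1]
eef_rot: [0.072, 2.214, -2.207]
force: [0.4, 0.3, -1.3]
opening: 19.4
```

```bash
python3 - <<'E'
from h import *
go([618.4,29.9,123.7],178.7);print(st()[2].round(3))
E
```

```text
t 11.8 at [618.7  29.8 130.1] yaw 178.7 open 19.4 F [ 0.4  0.3 -1.3] | d [ 0.06  0.64 -0.01] tw 0.001
[[-0.999  0.043 -0.022]
 [ 0.022  0.003 -1.   ]
 [-0.043 -0.999 -0.004]]
```

Request:
apply_moves([
  [1.5, 0.2, 0.13, 0, 0],
  [1.5, 0.4, 0.26, 0, 0],
  [1.5, 0.6, 0.4, 0, 0],
  [1.5, 0.6, 0.4, 0, 0],
])

```text
time: 12.2
eef_pos: [612.8, 29.9, 125.6]
eef_rot: [0.072, 2.214, -2.207]
force: [0.4, -0.3, -2.7]
opening: 19.2
```

```bash
python3 - <<'E'
from h import *
snap('wrist','w11');crop('w11',190,150,350,400,2.4,'w11a')
go([618.4,29.9,123.7],178.7);print(st()[2].round(3))
E
```

```text
t 12.25 at [612.8  29.9 125.6] yaw 178.7 open 19.6 F [ 1.1 -0.1 -3.1] | d [-0.55  0.22 -0.01] tw 0.001
[[-0.999  0.043 -0.022]
 [ 0.022  0.003 -1.   ]
 [-0.043 -0.999 -0.004]]
```

View pics/w11a.png

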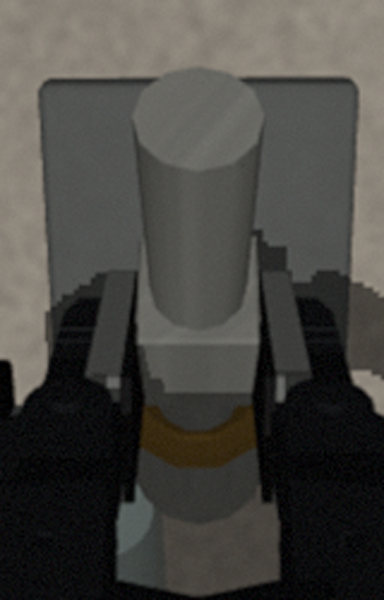

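Request:
apply_moves([
  [1.5, 0.15, 0.15, 0, 0],
  [1.5, 0.3, 0.28, 0, 0],
  [1.5, 0.4, 0.35, 0, 0],
])

```text
time: 12.55
eef_pos: [612.1, 30.0, 124.7]
eef_rot: [0.08, 2.211, -2.202]
force: [3.6, 0.0, 9.7]
opening: 19.0
```

```bash
python3 - <<'E'
from h import *
go([618.4,29.9,123.7],178.7);print(st()[2].round(3))
E
```

```text
t 12.55 at [612.1  30.  124.7] yaw 178.7 open 19.0 F [3.6 0.  9.7] | d [-0.62  0.13 -0.01] tw 0.001
[[-0.998  0.05  -0.022]
 [ 0.022  0.003 -1.   ]
 [-0.05  -0.999 -0.005]]
```

```bash
python3 - <<'E'
from h import *
snap('wrist','w12');crop('w12',190,150,350,400,2.4,'w12a');snap('scene','s12');crop('s12',270,160,370,260,6,'s12a')
go([618.4,29.9,123.7],178.7)
E
```

```text
t 12.65 at [612.1  30.  124.8] yaw 178.7 open 18.9 F [3.5 0.2 7.2] | d [-0.63  0.14 -0.01] tw 0.001
```

View pics/w12a.png

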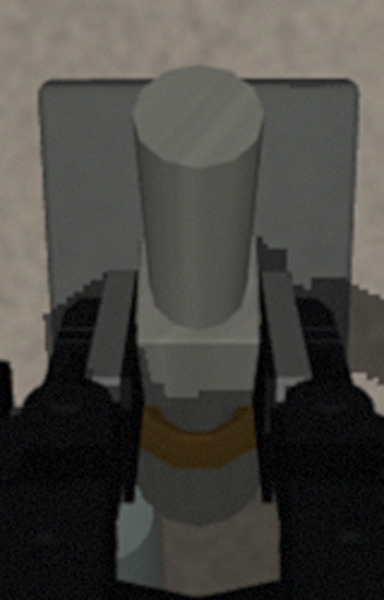

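View pics/s12a.png

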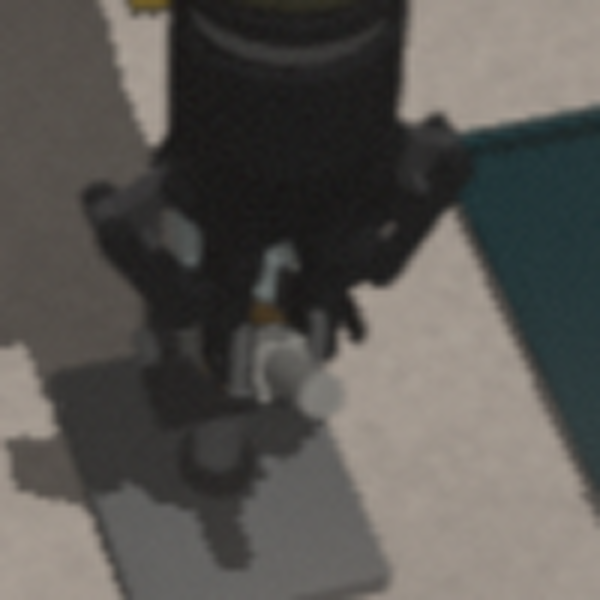

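```bash
python3 - <<'E'
from h import *
from scipy.optimize import least_squares
np.set_printoptions(precision=2,suppress=True)
s,p,M=st(); f='w12'
c=p-M[:,1]*7.08+M[:,0]*1.02
for t in (32,34,36,38): 
    o=silh(f,c,178.7,t,1); print(t,o[-1][0][1],o[-1][1][1])
print('obs',150+67.5/2.4-.5,150+166/2.4-.5)
th=np.linspace(0,6.28,90)
for t in (34,36):
  y=np.radians(178.7);T=np.radians(t);u=np.array([np.cos(T)*np.cos(y),np.cos(T)*np.sin(y),-np.sin(T)]);l=np.array([-np.sin(y),np.cos(y),0]);n=np.cross(u,l)
  for d in (24,29,34,39):
    row=[]
    for off in (0,8):
      C=c+u*(d+off)+17*(np.cos(th)[:,None]*l+np.sin(th)[:,None]*n)
      row.append(max(proj(f,k)[1] for k in C))
    print(t,d,row,'mouth',c+u*d)
print('obs bottom',150+467.5/2.4-.5, 'face/band edge?',150+430/2.4-.5)
E
```

```text
32 173.78956582104937 209.76797801094278
34 177.56387066583972 215.73577860485943
36 181.63003888300125 221.97171684126363
38 185.98969075421834 228.46544611469892
obs 177.625 218.66666666666669
34 24 [np.float64(348.6090708914991), np.float64(354.6209532835567)] mouth [590.81  30.41 118.39]
34 29 [np.float64(352.4180118707357), np.float64(358.1630237876051)] mouth [586.67  30.5  115.6 ]
34 34 [np.float64(356.05677232077437), np.float64(361.5522987571287)] mouth [582.52  30.6  112.8 ]
34 39 [np.float64(359.5365083202538), np.float64(364.79845624107804)] mouth [578.38  30.69 110.  ]
36 24 [np.float64(347.1858343854669), np.float64(352.61157629715296)] mouth [591.29  30.4  117.71]
36 29 [np.float64(350.6244626994747), np.float64(355.8040837290302)] mouth [587.25  30.49 114.77]
36 34 [np.float64(353.9060728182424), np.float64(358.85594929852607)] mouth [583.2   30.58 111.83]
36 39 [np.float64(357.04117956280936), np.float64(361.77626640464285)] mouth [579.16  30.67 108.89]
obs bottom 344.2916666666667 face/band edge? 328.6666666666667
```

The rod stopped with a gentle push (about 10 N). Taking the centre as 28.5 mm out puts the swivel at z≈98, as specified, so the end in the bore is the chamfered one, which also matches the picture. I'll withdraw along the axis.

Request:
apply_moves([
  [1.5, -0.8, -0.5, 0, 0],
  [1.5, -1.8, -1.1, 0, 0],
  [1.5, -2.8, -1.8, 0, 0],
  [1.5, -4.2, -2.7, 0, 0],
  [1.5, -4.8, -4.5, 0, 0],
  [1.5, -4.8, -7, 0, 0],
  [1.5, -4.8, -7, 0, -0.15],
  [1.5, -4.8, -7, 0, -0.3],
  [1.5, -4.8, -7, 0, -0.45],
  [1.5, -4.8, -7, 0, -0.6],
  [1.5, -4.8, -7, 0, -0.75],
  [1.5, -4.8, -7, 0, -0.9],
])

```text
time: 13.85
eef_pos: [656.2, 28.5, 196.8]
eef_rot: [-0.753, 1.664, -1.697]
force: [0.5, 0.9, -0.1]
opening: 19.2
```

```bash
python3 - <<'E'
from h import *
go([590,-110,170],1.5)
E
```

```text
t 13.85 at [656.2  28.5 196.8] yaw -129.3 open 19.2 F [ 0.5  0.9 -0.1] | d [14.99  2.3   3.57] tw -2.283
```

Request:
apply_moves([
  [1.5, 2, 0, 0.5, -0.15],
  [1.5, 4, 0, 1, -0.3],
  [1.5, 6, 0, 1.5, -0.45],
  [1.5, 8, 0, 2, -0.6],
  [1.5, 10, 0, 2.5, -0.75],
  [1.5, 12, 0, 3, -0.9],
  [1.5, 14, 0, 3.3, -1.05],
  [1.5, 15, 0, 3.6, -1.2],
  [1.5, 15, 0, 3.6, -1.35],
  [1.5, 15, 0, 3.6, -1.5],
  [1.5, 15, 0, 3.6, -1.65],
  [1.5, 15, 0, 3.6, -1.8],
])

```text
time: 15.05
eef_pos: [588.7, -110.5, 192.7]
eef_rot: [-1.526, 0.322, -0.394]
force: [0.0, 0.5, -1.4]
opening: 19.3
```

```bash
python3 - <<'E'
from h import *
go([590,-110,60],1.5)
E
```

```text
t 15.05 at [ 588.7 -110.5  192.7] yaw -26.3 open 19.3 F [ 0.   0.5 -1.4] | d [-0.44 13.26 -0.22] tw -0.484
```

Request:
apply_moves([
  [1.5, 0, 4, 0, -0.15],
  [1.5, 0, 8, -0.1, -0.3],
  [1.5, -0.2, 11.5, -0.2, -0.45],
  [1.5, -0.4, 14, -0.2, -0.484],
  [1.5, -0.4, 14.5, -0.2, -0.484],
  [1.5, -0.4, 14.5, -0.2, -0.484],
])

```text
time: 15.65
eef_pos: [590.5, -110.1, 47.1]
eef_rot: [-1.568, -0.055, -0.016]
force: [-0.6, -0.2, 0.3]
opening: 19.2
```

```bash
python3 - <<'E'
from h import *
go([590,-110,10],1.5);print(st()[2].round(3))
snap('wrist','w13')
E
```

```text
t 15.65 at [ 590.5 -110.1   47.1] yaw 1.4 open 19.2 F [-0.6 -0.2  0.3] | d [-0.22  3.7   0.01] tw -0.001
[[ 0.999  0.045 -0.025]
 [ 0.025  0.003  1.   ]
 [ 0.045 -0.999  0.002]]
```

View pics/w13.png

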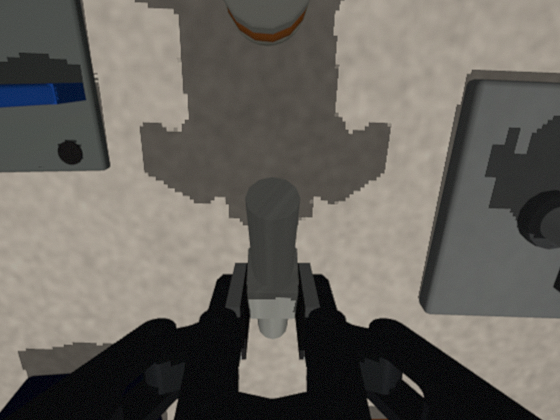

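Request:
apply_moves([
  [1.5, 0, 0.6, 0, 0],
  [1.5, 0, 1.2, 0, 0],
  [1.5, 0, 1.7, 0, 0],
  [1.5, 0, 2.2, 0, 0],
  [1.5, 0, 2.7, 0, 0],
  [1.5, 0, 3.1, 0, 0],
  [1.5, 0, 3.4, 0, 0],
  [1.5, 0, 3.6, 0, 0],
  [1.5, 0, 3.6, 0, 0],
])

```text
time: 16.6
eef_pos: [592.6, -111.0, 13.6]
eef_rot: [-1.568, -0.055, -0.018]
force: [-7.7, -0.7, 11.4]
opening: 18.7
```

```bash
python3 - <<'E'
from h import *
go([590,-110,10],1.5);print(st()[2].round(3))
snap('wrist','w14')
E
```

```text
t 16.6 at [ 592.6 -111.    13.6] yaw 1.4 open 18.7 F [-7.7 -0.7 11.4] | d [-0.27  0.35  0.11] tw -0.002
[[ 0.999  0.046 -0.024]
 [ 0.024  0.003  1.   ]
 [ 0.046 -0.999  0.002]]
```

View pics/w14.png

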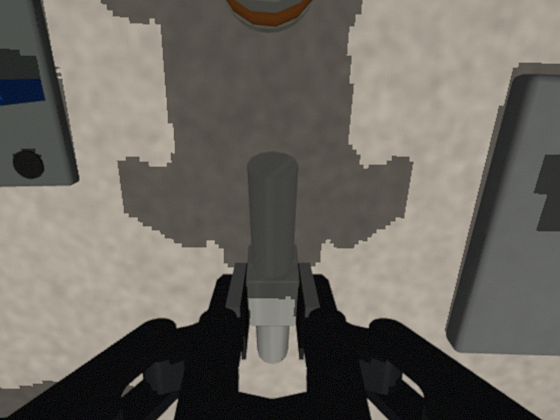

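Request:
apply_moves([
  [1.5, 0, 0.3, 0, 0],
  [1.5, 0, 0.6, 0, 0],
  [1.5, 0, 0.9, 0, 0],
  [1.5, 0, 1.1, 0, 0],
  [1.5, 0, 1.1, 0, 0],
])

```text
time: 17.15
eef_pos: [592.4, -111.6, 3.4]
eef_rot: [-1.567, -0.054, -0.017]
force: [-5.3, -0.3, 7.6]
opening: 19.7
```

```bash
python3 - <<'E'
from h import *
go([590,-110,10],1.5);print(st()[2].round(3))
snap('wrist','w15')
E
```

```text
t 17.15 at [ 592.4 -111.6    3.4] yaw 1.3 open 19.7 F [-5.3 -0.3  7.6] | d [-0.2  -0.67  0.16] tw -0.003
[[ 0.999  0.045 -0.023]
 [ 0.023  0.004  1.   ]
 [ 0.045 -0.999  0.002]]
```

View pics/w15.png

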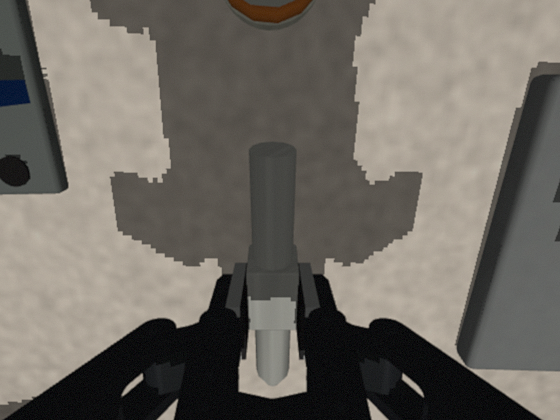

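```bash
cat >> h.py <<'E'
from scipy.optimize import least_squares
def fit(f,p,M,yaw,ch,up0,up1,lo,which=1,h0=7):
    # up0/up1 rows of the tool -x end circle (top,bottom), lo = max row of tool +x end
    def res(q):
        t,a,h=q; o=silh(f,p+M[:,0]*a-M[:,1]*h,yaw,t,ch)
        r=[o[1][1][1]-lo,(h-h0)/1.5]
        if up0 is not None:r.append(o[-1][0][1]-up0)
        if up1 is not None:r.append(o[-1][1][1]-up1)
        return r
    r=least_squares(res,[10,1,h0]);q=r.x;c=p+M[:,0]*q[1]-M[:,1]*q[2]
    print('tilt %.1f a %.1f h %.1f'%tuple(q),'res',np.round(r.fun,1),'c-p',(c-p).round(1)); return q
E
python3 - <<'E'
from h import *
crop('w15',230,130,320,400,2.2,'w15a')
s,p,M=st(); fit('w15',p,M,1.3,1,143,None,385.5); go([486.3,-245,110],2)
E
```

```text
tilt 5.2 a -2.1 h 7.0 res [0. 0. 0.] c-p [-2.4 -0.1  6.9]
t 17.2 at [ 592.4 -111.5    3.4] yaw 1.3 open 19.4 F [-6.4 -0.8  7.9] | d [-10.43 -11.17 -13.07] tw -0.011
```

View pics/w15a.png

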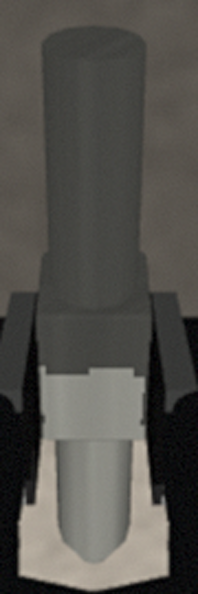

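Request:
apply_moves([
  [1.5, 0, -4, 0, 0],
  [1.5, 0, -8, 0, 0],
  [1.5, -1, -11, -2, 0],
  [1.5, -4, -11.2, -5.5, 0],
  [1.5, -7.5, -11.2, -9.5, -0.011],
  [1.5, -10.2, -11.2, -13, -0.011],
  [1.5, -10.2, -11.2, -13.1, -0.011],
  [1.5, -10.2, -11.2, -13.1, -0.011],
  [1.5, -10.2, -11.2, -13.1, -0.011],
])

```text
time: 18.1
eef_pos: [489.3, -244.3, 110.3]
eef_rot: [-1.567, -0.064, -0.008]
force: [0.1, 0.4, -0.7]
opening: 19.3
```

```bash
python3 - <<'E'
from h import *
snap('wrist','w16');go([488.7,-245,110],2)
E
```

```text
t 18.15 at [ 489.5 -243.9  110.2] yaw 2.1 open 19.3 F [ 0.4  0.1 -0.6] | d [-0.08  0.02 -0.11] tw 0.002
```

View pics/w16.png

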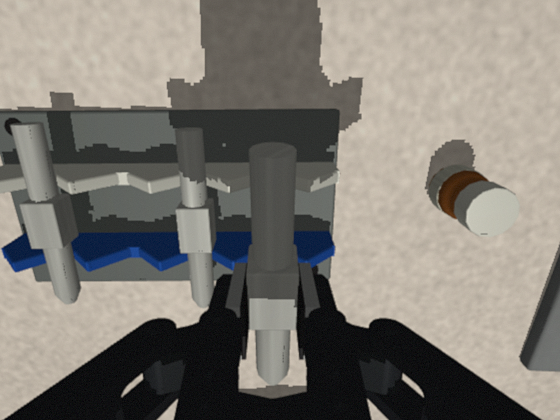

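```bash
python3 - <<'E'
from h import *
np.set_printoptions(precision=1,suppress=True)
crop('w16',0,95,350,320,2.28,'w16a')
for a,b in [((190,130),(203,305)),((30,125),(70,302))]:
    A=atz('w16',*a,48);B=atz('w16',*b,44);print(A,B,(A+B)/2,np.linalg.norm(A-B),np.degrees(np.arctan2(*(B-A)[[1,0]])))
for n,a in [('white notch B',(123,179)),('blue notch B',(135,252)),('whiteR',(335,176)),('blueR',(332,250))]: print(n,atz('w16',*a,45))
E
```

```text
[ 433.  -292.3   48. ] [ 552.7 -289.7   44. ] [ 492.8 -291.    46. ] 119.81226025340321 1.2107334879291007
[ 433.4 -380.9   48. ] [ 553.3 -380.9   44. ] [ 493.3 -380.9   46. ] 119.95249468519016 0.019159779599604517
white notch B [ 463.7 -334.1   45. ]
blue notch B [ 512.5 -332.    45. ]
whiteR [ 457.5 -207.9   45. ]
blueR [ 506.8 -204.9   45. ]
```

View pics/w16a.png

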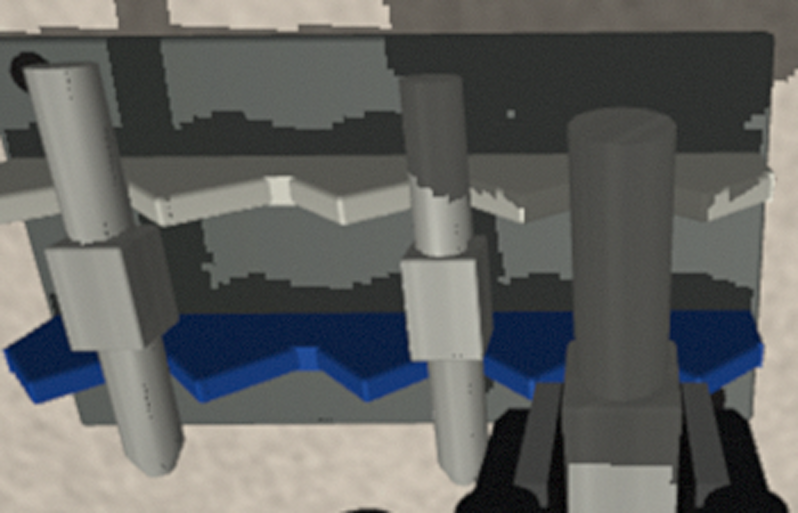

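```bash
python3 - <<'E'
from h import *
go([489.2,-245,60],2);go([489.2,-245,38],2)
E
```

```text
t 18.15 at [ 489.5 -243.9  110.2] yaw 2.1 open 19.3 F [ 0.4  0.1 -0.6] | d [-0.26  5.02 -0.12] tw 0.002
t 18.15 at [ 489.5 -243.9  110.2] yaw 2.1 open 19.3 F [ 0.4  0.1 -0.6] | d [-0.36  7.21 -0.13] tw 0.002
```

Request:
apply_moves([
  [1.5, -0.1, 2, -0.1, 0],
  [1.5, -0.2, 4, -0.1, 0],
  [1.5, -0.3, 5.2, -0.1, 0],
  [1.5, -0.3, 6, -0.1, 0],
  [1.5, -0.3, 6.6, -0.1, 0],
  [1.5, -0.4, 7.1, -0.1, 0],
  [1.5, -0.4, 7.3, -0.1, 0],
])

```text
time: 18.85
eef_pos: [488.9, -244.8, 37.0]
eef_rot: [-1.567, -0.064, -0.007]
force: [-0.6, -1.0, -1.1]
opening: 19.0
```

```bash
python3 - <<'E'
from h import *
go([489.2,-245,36],2);snap('wrist','w17')
E
```

```text
t 18.85 at [ 488.9 -244.8   37. ] yaw 2.1 open 19.0 F [-0.6 -1.  -1.1] | d [ 0.03  0.1  -0.02] tw 0.002
```

View pics/w17.png

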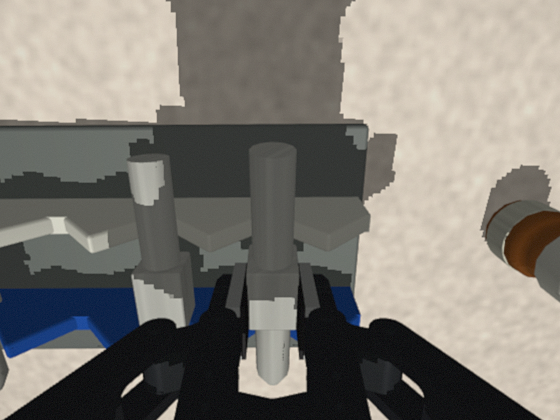

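Request:
apply_moves([
  [1.5, 0, 0.2, 0, 0],
  [1.5, 0, 0.4, 0, 0],
  [1.5, 0, 0.5, 0, 0],
  [1.5, 0, 0.5, 0, 0],
])

```text
time: 19.3
eef_pos: [489.9, -245.8, 33.9]
eef_rot: [-1.568, -0.066, -0.009]
force: [-3.2, -0.1, 10.3]
opening: 19.0
```

```bash
python3 - <<'E'
from h import *
go([489.2,-245,36],2)
E
```

```text
t 19.3 at [ 489.9 -245.8   33.9] yaw 2.1 open 19.0 F [-3.2 -0.1 10.3] | d [-0.06 -0.21  0.09] tw 0.001
```

Request:
apply_moves([
  [2.8, 0, 0, 0, 0],
  [2.8, 0, 0, 0, 0],
  [2.8, 0, 0, 0, 0],
  [2.8, 0, 0, 0, 0],
])

```text
time: 19.7
eef_pos: [489.8, -245.6, 33.7]
eef_rot: [-1.568, -0.065, -0.009]
force: [-0.8, -0.6, -0.2]
opening: 28.2
```

```bash
python3 - <<'E'
from h import *
go([489.2,-245,130],2);snap('wrist','w18')
E
```

```text
t 19.7 at [ 489.8 -245.6   33.7] yaw 2.1 open 28.2 F [-0.8 -0.6 -0.2] | d [ 0.4  -9.63  0.08] tw 0.001
```

View pics/w18.png

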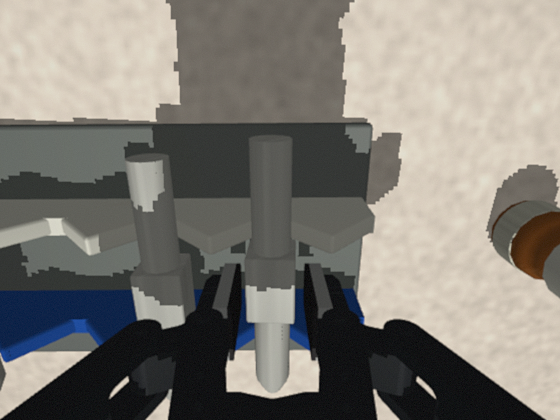

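Request:
apply_moves([
  [2.8, 0, -2, 0, 0],
  [2.8, 0.1, -5, 0, 0],
  [2.8, 0.4, -9.6, 0, 0],
  [4, 0.5, -14, 0, 0],
  [4, 0.5, -16, 0, 0],
  [4, 0.5, -16, 0, 0],
])

```text
time: 20.35
eef_pos: [489.2, -247.0, 197.5]
eef_rot: [-1.569, -0.071, -0.014]
force: [0.1, 0.4, -0.2]
opening: 40.1
```

```bash
python3 - <<'E'
from h import *
snap('wrist','w19');snap('top','t19');crop('t19',355,190,475,270,6,'t19a');go([541.2,377.5,180],-6.8);print(st()[2].round(3))
E
```

```text
t 20.45 at [ 487.1 -245.8  193.5] yaw 2.1 open 39.8 F [ 0.6 -0.1 -1.1] | d [ 7.59  1.84 62.09] tw 0.155
[[ 0.998  0.047 -0.036]
 [ 0.036  0.004  0.999]
 [ 0.047 -0.999  0.002]]
```

View pics/w19.png

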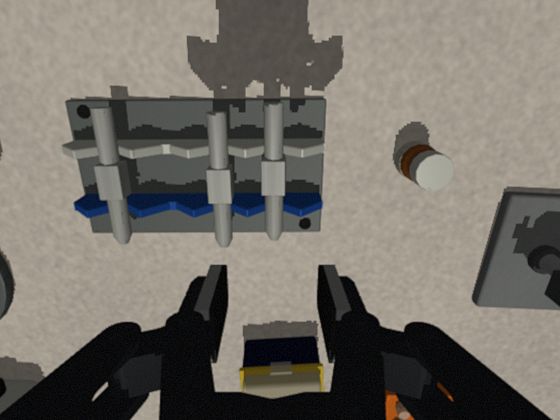

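```bash
python3 - <<'E'
from h import *
np.set_printoptions(precision=1,suppress=True)
crop('w19',200,90,330,250,4.5,'w19a')
for a,b in [((273.5,103),(274.5,240)),((217.5,113),(224,247))]:
    A=atz('w19',*a,48);B=atz('w19',*b,44);print(A,B,(A+B)/2,np.linalg.norm(A-B),np.degrees(np.arctan2(*(B-A)[[1,0]])))
E
```

```text
[ 424.5 -248.4   48. ] [ 544.9 -242.9   44. ] [ 484.7 -245.6   46. ] 120.67283306944944 2.606904733774199
[ 433.6 -292.1   48. ] [ 553.8 -289.1   44. ] [ 493.7 -290.6   46. ] 120.25455797089347 1.4450450884642971
```

View pics/w19a.png

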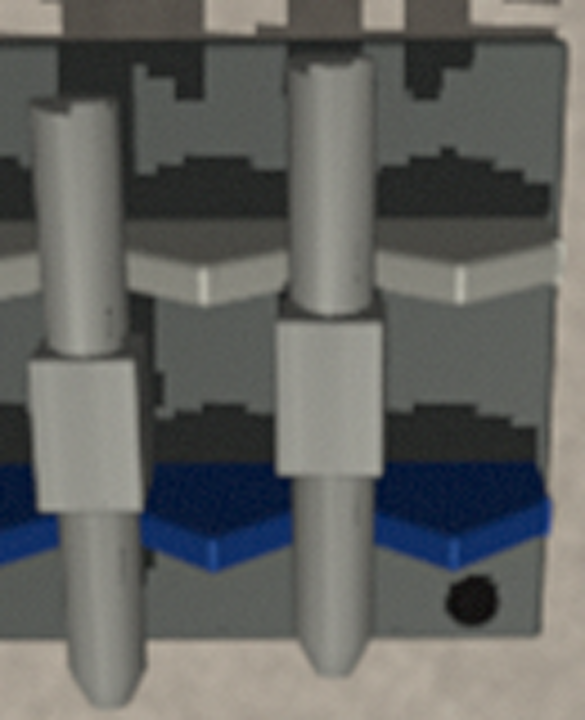

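Rod 1 lies properly in its row at about (484.7, −245.6), with the cone towards the blue comb. I'll travel to the second rod, turning the tool half round so that its cone sits on the tool +x side as with rod 1.

Request:
apply_moves([
  [4, 0.6, 0, 5, 0.15],
  [4, 1.2, 0, 10, 0.3],
  [4, 1.8, 0, 15, 0.45],
  [4, 2.5, 0, 20, 0.6],
  [4, 3, 0, 25, 0.75],
  [4, 3.6, 0, 30, 0.9],
  [4, 4.3, 0, 35, 1.05],
  [4, 5, 0, 40, 1.2],
  [4, 5.6, 0, 45, 1.35],
  [4, 6.3, 0, 50, 1.5],
  [4, 7, 0, 55, 1.65],
  [4, 7.6, 0, 60, 1.8],
])

```text
time: 21.65
eef_pos: [534.1, 290.3, 195.4]
eef_rot: [-1.17, 1.186, -1.236]
force: [1.5, 0.9, 0.2]
opening: 40.1
```

```bash
python3 - <<'E'
from h import *
go([541.8,377.5,150],173.2);print(st()[0]['joints'].round(2))
E
```

```text
t 21.65 at [534.1 290.3 195.4] yaw -90.6 open 40.1 F [1.5 0.9 0.2] | d [-8.72  4.58  0.47] tw 1.678
[-0.67  0.22  0.14  1.65 -0.01  1.23 -0.55]
```

Request:
apply_moves([
  [4, -4, 0, 0.2, 0.15],
  [4, -8.7, 0, 0.5, 0.3],
  [4, -8.7, 0, 0.5, 0.45],
  [4, -8.7, 0, 0.5, 0.6],
  [4, -8.7, 0, 0.5, 0.75],
  [4, -8.7, 0, 0.5, 0.9],
  [4, -8.7, 1, 0.5, 1.05],
  [4, -8.7, 2, 0.5, 1.2],
  [4, -8.7, 3, 0.5, 1.35],
  [4, -8.7, 4.5, 0.5, 1.5],
  [4, -8.7, 4.5, 0.5, 1.65],
  [4, -8.7, 4.5, 0.5, 1.68],
])

```text
time: 22.85
eef_pos: [540.5, 376.2, 147.1]
eef_rot: [-0.179, -2.176, 2.175]
force: [0.3, -0.2, 0.2]
opening: 39.9
```

```bash
python3 - <<'E'
from h import *
go([541.8,377.5,20],173.2);print(st()[0]['joints'].round(2));snap('wrist','w20');go([541.8,377.5,20],173.2)
E
```

```text
t 22.85 at [540.5 376.2 147.1] yaw 172.9 open 39.9 F [ 0.3 -0.2  0.2] | d [ 0.39 12.7  -0.11] tw -0.006
[-0.92  0.37  0.33  1.58 -0.1   1.18 -2.27]
t 22.9 at [540.7 376.4 147.5] yaw 172.9 open 40.1 F [ 0.3 -0.4 -0.3] | d [ 0.42 12.75 -0.08] tw -0.005
```

View pics/w20.png

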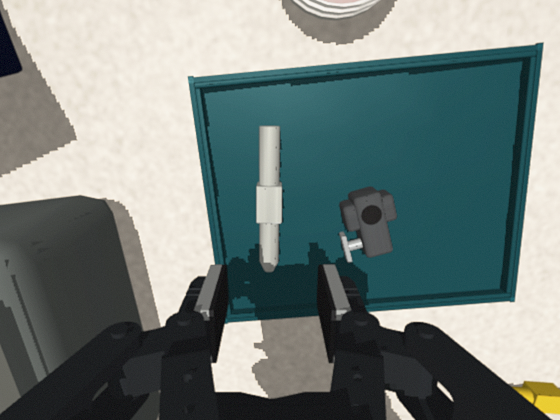

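```bash
python3 - <<'E'
from h import *
np.set_printoptions(precision=1,suppress=True)
A=atz('w20',269.5,126.5,14);B=atz('w20',268,271,14);print(A,B,(A+B)/2,atz('w20',269,204.5,24),np.linalg.norm(A-B),np.degrees(np.arctan2(*(B-A)[[1,0]])))
go([541.5,377.5,20],173.2)
E
```

```text
[601.4 370.9  14. ] [481.4 387.4  14. ] [541.4 379.2  14. ] [542.7 378.6  24. ] 121.15584049738581 172.17016752860283
t 22.9 at [540.7 376.4 147.5] yaw 172.9 open 40.1 F [ 0.3 -0.4 -0.3] | d [ 0.5 12.8 -0.1] tw -0.005
```

Request:
apply_moves([
  [4, 0.1, 4, -0.2, 0],
  [4, 0.3, 8, -0.2, 0],
  [4, 0.4, 11, -0.2, 0],
  [4, 0.4, 12.7, -0.2, 0],
  [4, 0.4, 12.7, -0.2, 0],
  [4, 0.4, 12.7, -0.2, 0],
])

```text
time: 23.5
eef_pos: [542.6, 378.8, 20.9]
eef_rot: [-0.179, -2.178, 2.175]
force: [-0.3, -0.1, 0.2]
opening: 39.8
```

```bash
python3 - <<'E'
from h import *
go([541.8,378.2,8],172.8);snap('wrist','w21');go([541.8,378.2,8],172.8)
E
```

```text
t 23.5 at [542.6 378.8  20.9] yaw 172.9 open 39.8 F [-0.3 -0.1  0.2] | d [0.13 1.29 0.07] tw 0.002
t 23.55 at [543.2 379.2  22. ] yaw 172.9 open 40.0 F [-0.2  0.4 -0.4] | d [0.19 1.39 0.13] tw 0.002
```

View pics/w21.png

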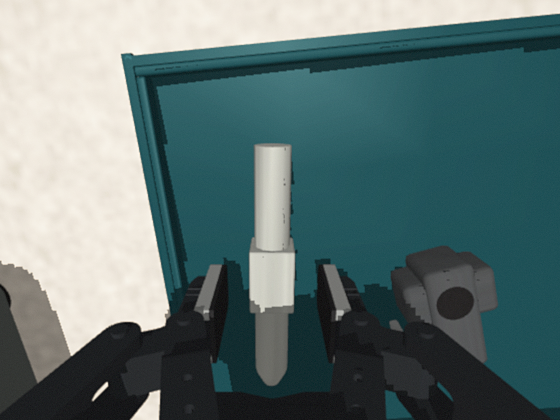

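Request:
apply_moves([
  [4, 0.1, 0.7, 0.1, 0],
  [4, 0.2, 1.35, 0.1, 0],
  [4, 0.2, 1.35, 0.1, 0],
  [1.5, 0.2, 1.35, 0.1, 0],
  [1.5, 0.2, 1.35, 0.1, 0],
  [1.5, 0.2, 1.35, 0.1, 0],
  [1.5, 0.2, 1.35, 0.1, 0],
], squeeze=30)

```text
time: 24.25
eef_pos: [541.9, 378.7, 8.7]
eef_rot: [-0.181, -2.18, 2.174]
force: [0.2, 0.7, 1.9]
opening: 19.1
```

```bash
python3 - <<'E'
from h import *
go([660,120,200],-1.3)
E
```

```text
t 24.25 at [541.9 378.7   8.7] yaw 172.9 open 19.1 F [0.2 0.7 1.9] | d [-15.7  -18.61  24.11] tw 3.041
```

Request:
apply_moves([
  [1.5, 0, -5, 0, 0],
  [1.5, 0, -10, 0, 0],
  [1.5, 0, -15, 0, 0],
  [1.5, 0, -19, 0, -0.1],
  [1.5, 0, -19, 2, -0.25],
  [1.5, -1, -19, 5, -0.4],
  [1.5, -2, -19, 9, -0.55],
  [1.5, -4, -19, 13, -0.7],
  [1.5, -6, -19, 17, -0.85],
  [1.5, -8, -19, 21, -1.0],
  [1.5, -10, -19, 25, -1.15],
  [1.5, -11, -19, 28, -1.3],
])

```text
time: 25.45
eef_pos: [609.1, 83.7, 201.7]
eef_rot: [-0.945, 1.478, -1.522]
force: [0.6, -0.8, -1.4]
opening: 19.2
```

```bash
python3 - <<'E'
from h import *
go([631,30.6,180],-1.3)
E
```

```text
t 25.45 at [609.1  83.7 201.7] yaw -113.9 open 19.2 F [ 0.6 -0.8 -1.4] | d [4.01 2.26 4.06] tw -1.964
```

Request:
apply_moves([
  [1.5, 1, 0, 1, -0.15],
  [1.5, 2, 0, 2, -0.3],
  [1.5, 3, 0, 3, -0.45],
  [1.5, 4, 0, 4, -0.6],
  [1.5, 4, 0, 4, -0.75],
  [1.5, 4, 0, 4, -0.9],
  [1.5, 4, 0, 4, -1.05],
  [1.5, 4, 0, 4, -1.2],
  [1.5, 4, 0, 4, -1.35],
  [1.5, 4, 0, 4, -1.5],
  [1.5, 4, 0.5, 4, -1.65],
  [1.5, 4, 1, 4, -1.8],
])

```text
time: 26.65
eef_pos: [629.8, 30.8, 192.4]
eef_rot: [-1.563, 0.112, -0.179]
force: [1.0, 0.7, -0.9]
opening: 19.6
```

```bash
python3 - <<'E'
from h import *
go([629,30.4,137],-1.3);print(st()[2].round(3))
E
```

```text
t 26.65 at [629.8  30.8 192.4] yaw -10.6 open 19.6 F [ 1.   0.7 -0.9] | d [-0.31  5.53 -0.09] tw -0.162
[[ 0.982  0.043  0.184]
 [-0.184 -0.001  0.983]
 [ 0.042 -0.999  0.007]]
```

```bash
python3 - <<'E'
from h import *
go([622,30.2,143],-1.3)
E
```

```text
t 26.65 at [629.8  30.8 192.4] yaw -10.6 open 19.6 F [ 1.   0.7 -0.9] | d [-0.97  4.9  -0.23] tw -0.162
```

Request:
apply_moves([
  [1.5, -0.5, 0.5, -0.1, -0.12],
  [1.5, -1, 2.5, -0.2, -0.162],
  [1.5, -1, 4.9, -0.2, -0.162],
  [1.5, -1, 4.9, -0.2, -0.162],
  [1.5, -1, 4.9, -0.2, -0.162],
])

```text
time: 27.15
eef_pos: [621.5, 30.5, 142.8]
eef_rot: [-1.571, -0.015, -0.051]
force: [-0.0, -0.1, -0.0]
opening: 19.5
```

```bash
python3 - <<'E'
from h import *
snap('wrist','w22');go([622,30.2,120],-1.3)
E
```

```text
t 27.2 at [622.2  30.6 143.8] yaw -1.3 open 18.9 F [ 1.  -0.4 -1.2] | d [-0.13  2.38 -0.04] tw -0.001
```

View pics/w22.png

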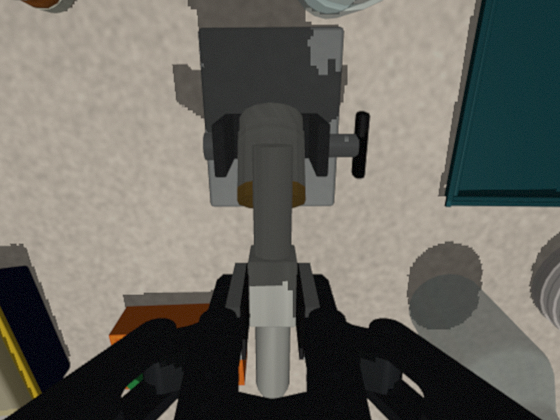

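Request:
apply_moves([
  [1.5, 0, 0.4, 0, 0],
  [1.5, 0, 0.8, 0, 0],
  [1.5, 0, 1.2, 0, 0],
  [1.5, -0.1, 1.5, 0, 0],
  [1.5, -0.1, 1.8, 0, 0],
  [1.5, -0.1, 2.1, 0, 0],
  [1.5, -0.1, 2.4, 0, 0],
  [1.5, -0.1, 2.7, 0, 0],
  [1.5, -0.1, 2.7, 0, 0],
])

```text
time: 28.1
eef_pos: [626.5, 30.6, 120.2]
eef_rot: [-1.57, -0.024, -0.06]
force: [5.6, 0.6, 6.6]
opening: 19.0
```

```bash
python3 - <<'E'
from h import *
snap('wrist','w23');go([622,30.2,108],-1.3);crop('w23',230,120,320,390,2.2,'w23a')
E
```

```text
t 28.15 at [626.5  30.6 120.2] yaw -1.3 open 19.3 F [4.6 0.3 7.2] | d [-0.52  1.2  -0.05] tw -0.001
```

View pics/w23a.png

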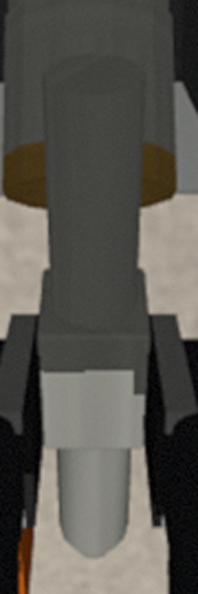

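```bash
python3 - <<'E'
from h import *
s,p,M=st(); fit('w23',p,M,-1.3,1,146,161,372,h0=5.4);print(M.round(3))
E
```

```text
tilt 9.7 a -1.9 h 4.0 res [ 0.4 -0.9 -1.3  0.9] c-p [-2.2  0.   3.9]
[[ 0.998  0.054  0.023]
 [-0.023 -0.001  1.   ]
 [ 0.054 -0.999  0.001]]
```

Request:
apply_moves([
  [1.5, 0, 0.4, 0, 0],
  [1.5, -0.1, 0.7, 0, 0],
  [1.5, -0.2, 1.0, 0, 0],
  [1.5, -0.3, 1.3, 0, 0],
  [1.5, -0.4, 1.6, 0, 0],
  [1.5, -0.4, 1.9, 0, 0],
  [1.5, -0.4, 1.9, 0, 0],
])

```text
time: 28.85
eef_pos: [628.2, 30.7, 104.6]
eef_rot: [-1.569, -0.032, -0.069]
force: [6.1, -0.2, 5.2]
opening: 19.4
```

```bash
python3 - <<'E'
from h import *
snap('wrist','w24');go([622,30.2,108],-1.3);crop('w24',230,120,320,390,2.2,'w24a')
E
```

```text
t 28.9 at [628.2  30.7 104.5] yaw -1.4 open 19.7 F [ 5.  -0.7  6.6] | d [-0.59 -0.38 -0.06] tw -0.001
```

View pics/w24a.png

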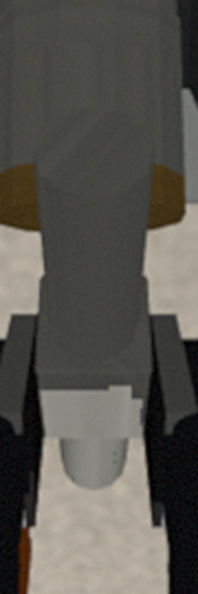

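```bash
python3 - <<'E'
from h import *
s,p,M=st(); q=fit('w24',p,M,-1.3,1,120+108/2.2,120+192/2.2,120+488/2.2,h0=5.4);print(M.round(3))
c=p+M[:,0]*q[1]-M[:,1]*q[2]
for l in (15,60):pass
t=np.radians(q[0]);u=np.array([np.cos(t),-.023,-np.sin(t)])
y=M[:,1]; v=2*(u@y)*y-u; print('after 180: tilt',np.degrees(np.arcsin(-v[2])))
E
```

```text
tilt 27.7 a -1.8 h 5.9 res [-0.1  0.3  0.4 -0.3] c-p [-2.1  0.   5.8]
[[ 0.998  0.064  0.023]
 [-0.024  0.     1.   ]
 [ 0.064 -0.998  0.002]]
after 180: tilt 35.01492207261804
```

Request:
apply_moves([
  [1.5, 1, -3, 0, 0],
  [1.5, 2, -7, 0, 0],
  [1.5, 2.8, -9.5, 0, 0],
  [1.5, 2.8, -9.5, 0, 0.15],
  [1.5, 2.8, -9.5, 0, 0.3],
  [1.5, 2.8, -9.5, 0, 0.45],
  [1.5, 2.8, -9.5, 0, 0.6],
  [1.5, 2.8, -9.5, 0, 0.75],
  [1.5, 2.8, -9.5, 0, 0.9],
  [1.5, 2.8, -9.5, 0, 1.05],
  [1.5, 2.8, -9.5, 0, 1.2],
  [1.5, 2.8, -9.5, 0, 1.35],
])

```text
time: 30.1
eef_pos: [649.9, 30.1, 200.8]
eef_rot: [-1.251, 1.019, -1.101]
force: [0.3, -0.3, -0.5]
opening: 19.2
```

Request:
apply_moves([
  [1.5, 0, 0, 0, 0.15],
  [1.5, 0, 0, 0, 0.3],
  [1.5, 0, 0, 0, 0.45],
  [1.5, 0, 0, 0, 0.6],
  [1.5, 0, 0, 0, 0.75],
  [1.5, 0, 0, 0, 0.9],
  [1.5, 0, 0, 0, 1.05],
  [1.5, 0, 0, 0, 1.2],
  [1.5, 0, 0, 0, 1.35],
  [1.5, 0, 0, 0, 1.5],
  [1.5, 0, 0, 0, 1.65],
  [1.5, 0, 0, 0, 1.78],
])

```text
time: 31.3
eef_pos: [649.7, 30.2, 200.6]
eef_rot: [0.096, 2.201, -2.2]
force: [0.5, -0.7, -1.3]
opening: 19.2
```

```bash
python3 - <<'E'
from h import *
snap('wrist','w25');go([642.3,29.3,150],178.7);crop('w25',230,150,320,370,2.7,'w25a');print(st()[2].round(3))
E
```

```text
t 31.35 at [649.8  30.2 200.6] yaw 178.4 open 19.3 F [ 0.4  0.2 -0.8] | d [1.06 5.   0.12] tw -0.006
[[-0.998  0.063 -0.028]
 [ 0.028 -0.    -1.   ]
 [-0.063 -0.998 -0.002]]
```

View pics/w25a.png

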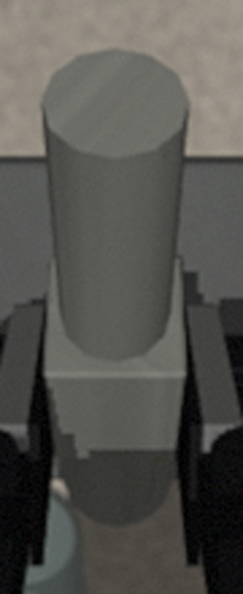

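```bash
python3 - <<'E'
from h import *
s,p,M=st(); q=fit('w25',p,M,178.4,1,150+48/2.7,150+157/2.7,150+526/2.7,h0=5.9)
# same fit on earlier frames for rod1 seated is a=1.0,h=7.1
E
```

```text
tilt 34.7 a -1.8 h 7.7 res [-0.4  1.2  1.4 -1.2] c-p [ 1.3 -0.1  7.8]
```

```bash
python3 - <<'E'
from h import *
go([643,29.3,148],178.7)
E
```

```text
t 31.35 at [649.8  30.2 200.6] yaw 178.4 open 19.3 F [ 0.4  0.2 -0.8] | d [1.   5.2  0.12] tw -0.006
```

Request:
apply_moves([
  [1.5, 0.5, 2.5, 0.1, -0.006],
  [1.5, 1, 5, 0.1, -0.006],
  [1.5, 1, 5.2, 0.1, -0.006],
  [1.5, 1, 5.2, 0.1, -0.006],
])

```text
time: 31.75
eef_pos: [642.8, 29.6, 147.8]
eef_rot: [0.092, 2.2, -2.199]
force: [1.6, 0.8, -0.1]
opening: 19.4
```

```bash
python3 - <<'E'
from h import *
snap('wrist','w26');crop('w26',190,150,350,400,2.4,'w26a')
go([628.3,29.7,137.9],178.7);go([609.4,30,124.6],178.7)
E
```

```text
t 31.8 at [643.7  29.5 148.9] yaw 178.8 open 19.2 F [ 0.  -0.4 -0.7] | d [1.61 1.   0.01] tw 0.001
t 31.8 at [643.7  29.5 148.9] yaw 178.8 open 19.2 F [ 0.  -0.4 -0.7] | d [3.58 2.21 0.02] tw 0.001
```

View pics/w26a.png

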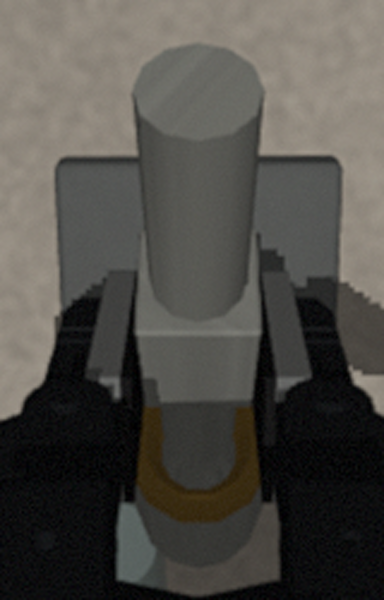

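The tip is centred in the funnel. I'll insert along the line that worked for rod 1.

Request:
apply_moves([
  [1.5, 0.4, 0.25, 0, 0],
  [1.5, 0.8, 0.5, 0, 0],
  [1.5, 1.2, 0.75, 0, 0],
  [1.5, 1.6, 1.0, 0, 0],
  [1.5, 1.9, 1.18, 0, 0],
  [1.5, 2.2, 1.36, 0, 0],
  [1.5, 2.2, 1.36, 0, 0],
])

```text
time: 32.5
eef_pos: [625.7, 29.9, 135.3]
eef_rot: [0.103, 2.195, -2.194]
force: [7.4, -1.3, -3.5]
opening: 19.1
```

```bash
python3 - <<'E'
from h import *
go([609.4,30,124.6],178.7)
E
```

```text
t 32.5 at [625.7  29.9 135.3] yaw 178.8 open 19.1 F [ 7.4 -1.3 -3.5] | d [1.71 0.95 0.03] tw 0.001
```

Request:
apply_moves([
  [1.5, -0.25, -0.05, 0, 0],
  [1.5, -0.3, 0.05, 0, 0],
  [1.5, -0.3, 0.1, 0, 0],
])

```text
time: 32.8
eef_pos: [628.2, 29.9, 134.1]
eef_rot: [0.102, 2.196, -2.195]
force: [-0.3, 0.7, -0.4]
opening: 19.2
```

```bash
python3 - <<'E'
from h import *
go([609.4,30,124.6],178.7)
E
```

```text
t 32.8 at [628.2  29.9 134.1] yaw 178.8 open 19.2 F [-0.3  0.7 -0.4] | d [1.94 0.82 0.03] tw 0.001
```

Request:
apply_moves([
  [1.5, 0.26, 0.15, 0, 0],
  [1.5, 0.52, 0.3, 0, 0],
  [1.5, 0.78, 0.46, 0, 0],
  [1.5, 1.03, 0.61, 0, 0],
  [1.5, 1.03, 0.61, 0, 0],
])

```text
time: 33.3
eef_pos: [617.7, 30.2, 127.0]
eef_rot: [0.101, 2.197, -2.195]
force: [-0.1, 0.5, -1.5]
opening: 19.2
```

```bash
python3 - <<'E'
from h import *
go([609.4,30,124.6],178.7);print(st()[2].round(3))
E
```

```text
t 33.3 at [617.7  30.2 127. ] yaw 178.8 open 19.2 F [-0.1  0.5 -1.5] | d [0.85 0.18 0.03] tw 0.001
[[-0.997  0.07  -0.021]
 [ 0.021  0.    -1.   ]
 [-0.07  -0.998 -0.002]]
```

Request:
apply_moves([
  [1.5, 0.22, 0.13, 0, 0],
  [1.5, 0.44, 0.26, 0, 0],
  [1.5, 0.66, 0.39, 0, 0],
  [1.5, 0.8, 0.47, 0, 0],
])

```text
time: 33.7
eef_pos: [611.6, 30.1, 122.7]
eef_rot: [0.105, 2.195, -2.193]
force: [3.7, -0.5, 2.9]
opening: 19.7
```

```bash
python3 - <<'E'
from h import *
go([609.4,30,124.6],178.7)
E
```

```text
t 33.7 at [611.6  30.1 122.7] yaw 178.8 open 19.7 F [ 3.7 -0.5  2.9] | d [ 0.21 -0.21  0.02] tw 0.001
```

Request:
apply_moves([
  [1.5, 0.26, 0.15, 0, 0],
  [1.5, 0.35, 0.2, 0, 0],
  [1.5, 0.35, 0.2, 0, 0],
])

```text
time: 34.0
eef_pos: [611.3, 30.1, 122.8]
eef_rot: [0.113, 2.191, -2.188]
force: [6.3, -0.3, 4.3]
opening: 19.1
```

```bash
python3 - <<'E'
from h import *
go([609.4,30,124.6],178.7); snap('wrist','w27');crop('w27',190,150,350,400,2.4,'w27a')
E
```

```text
t 34.0 at [611.3  30.1 122.8] yaw 178.8 open 19.1 F [ 6.3 -0.3  4.3] | d [ 0.18 -0.2   0.02] tw 0.001
```

View pics/w27a.png

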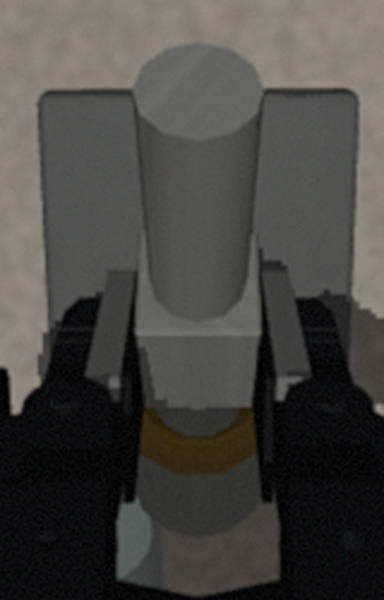

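Rod 2 stops on a hard seat at the same depth (within 1 mm of rod 1), with the force purely axial, so this is its chamfered end. I'll withdraw it.

Request:
apply_moves([
  [1.5, -0.8, -0.48, 0, 0],
  [1.5, -1.8, -1.05, 0, 0],
  [1.5, -2.8, -1.65, 0, 0],
  [1.5, -4.0, -2.4, 0, 0],
  [1.5, -4.8, -4.5, 0, 0],
  [1.5, -4.8, -7, 0, 0],
  [1.5, -4.8, -7, 0, -0.15],
  [1.5, -4.8, -7, 0, -0.3],
  [1.5, -4.8, -7, 0, -0.45],
  [1.5, -4.8, -7, 0, -0.6],
  [1.5, -4.8, -7, 0, -0.75],
  [1.5, -4.8, -7, 0, -0.9],
])

```text
time: 35.25
eef_pos: [652.4, 29.2, 195.5]
eef_rot: [-0.726, 1.641, -1.703]
force: [0.8, -0.0, -0.8]
opening: 19.2
```

```bash
python3 - <<'E'
from h import *
go([590,-110,190],1.5)
E
```

```text
t 35.25 at [652.4  29.2 195.5] yaw -129.2 open 19.2 F [ 0.8 -0.  -0.8] | d [14.74  0.06  3.97] tw -2.282
```

Request:
apply_moves([
  [1.5, 2, 0, 0.5, -0.15],
  [1.5, 4, 0, 1, -0.3],
  [1.5, 6, 0, 1.5, -0.45],
  [1.5, 8, 0, 2, -0.6],
  [1.5, 10, 0, 2.5, -0.75],
  [1.5, 12, 0, 3.2, -0.9],
  [1.5, 14, 0, 3.7, -1.05],
  [1.5, 14.7, 0, 4, -1.2],
  [1.5, 14.7, 0, 4, -1.35],
  [1.5, 14.7, 0, 4, -1.5],
  [1.5, 14.7, 0, 4, -1.65],
  [1.5, 14.7, 0, 4, -1.8],
])

```text
time: 36.45
eef_pos: [589.4, -109.7, 189.7]
eef_rot: [-1.522, 0.3, -0.415]
force: [-0.2, 0.5, -1.3]
opening: 19.0
```

```bash
python3 - <<'E'
from h import *
go([590,-110,45],1.5)
E
```

```text
t 36.45 at [ 589.4 -109.7  189.7] yaw -26.3 open 19.0 F [-0.2  0.5 -1.3] | d [-0.9  14.44 -0.5 ] tw -0.484
```

Request:
apply_moves([
  [1.5, 0, 4, -0.1, -0.15],
  [1.5, -0.4, 8, -0.3, -0.3],
  [1.5, -0.8, 12, -0.5, -0.45],
  [1.5, -0.9, 14.4, -0.5, -0.484],
  [1.5, -0.9, 15, -0.5, -0.484],
  [1.5, -0.9, 15.5, -0.5, -0.484],
  [1.5, -1, 16, -0.5, -0.484],
  [1.5, -1, 16.5, -0.5, -0.484],
  [1.5, -1, 17, -0.5, -0.484],
  [1.5, -1, 17.4, -0.5, -0.484],
])

```text
time: 37.45
eef_pos: [590.5, -109.9, 17.1]
eef_rot: [-1.569, -0.078, -0.037]
force: [-10.5, 1.3, 16.0]
opening: 19.4
```

```bash
python3 - <<'E'
from h import *
go([590,-110,4],1.5);print(st()[2].round(3))
E
```

```text
t 37.45 at [ 590.5 -109.9   17.1] yaw 1.5 open 19.4 F [-10.5   1.3  16. ] | d [-0.14  1.3  -0.01] tw 0.0
[[ 0.997  0.073 -0.027]
 [ 0.026  0.002  1.   ]
 [ 0.073 -0.997 -0.   ]]
```

Request:
apply_moves([
  [1.5, 0, 0.3, 0, 0],
  [1.5, 0, 0.6, 0, 0],
  [1.5, 0, 0.9, 0, 0],
  [1.5, 0, 1.2, 0, 0],
  [1.5, 0, 1.45, 0, 0],
  [1.5, 0, 1.45, 0, 0],
])

```text
time: 38.05
eef_pos: [591.7, -110.6, 4.4]
eef_rot: [-1.57, -0.078, -0.038]
force: [-5.6, -0.4, 7.7]
opening: 19.2
```

```bash
python3 - <<'E'
from h import *
go([590,-110,4],1.5);snap('wrist','w28');crop('w28',230,110,320,400,2,'w28a')
E
```

```text
t 38.05 at [ 591.7 -110.6    4.4] yaw 1.5 open 19.2 F [-5.6 -0.4  7.7] | d [-0.17  0.02  0.07] tw -0.001
```

View pics/w28a.png

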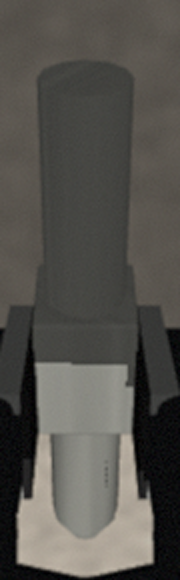

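```bash
python3 - <<'E'
from h import *
s,p,M=st(); fit('w28',p,M,1.5,1,110+60/2,None,110+539/2,h0=6.5); go([592,-336,115],2)
E
```

```text
tilt 5.3 a -3.4 h 6.5 res [-0.  0.  0.] c-p [-3.8 -0.1  6.2]
t 38.1 at [ 591.7 -110.6    4.3] yaw 1.5 open 18.9 F [-5.4  0.1  8.1] | d [  0.27 -11.06 -22.54] tw -0.009
```

```bash
python3 - <<'E'
from h import *
go([493.3,-336.7,115],2)
E
```

```text
t 38.1 at [ 591.7 -110.6    4.3] yaw 1.5 open 18.9 F [-5.4  0.1  8.1] | d [ -9.57 -11.79 -22.36] tw -0.009
```

Request:
apply_moves([
  [1.5, 0, -5, 0, 0],
  [1.5, 0, -10, 0, 0],
  [1.5, 0, -12.5, -2, 0],
  [1.5, -1.5, -12.3, -6, 0],
  [1.5, -3.5, -12, -10.5, 0],
  [1.5, -5.5, -11.8, -15, 0],
  [1.5, -7.5, -11.8, -19, -0.009],
  [1.5, -9.6, -11.8, -22.4, -0.009],
  [1.5, -9.6, -11.8, -22.4, -0.009],
  [1.5, -9.6, -11.8, -22.4, -0.009],
  [1.5, -9.6, -11.8, -22.4, -0.009],
])

```text
time: 39.2
eef_pos: [494.1, -335.8, 115.3]
eef_rot: [-1.569, -0.087, -0.03]
force: [-0.8, 0.6, -0.6]
opening: 19.6
```

```bash
python3 - <<'E'
from h import *
snap('wrist','w29');go([493.3,-336.7,60],2)
E
```

```text
t 39.25 at [ 494.3 -335.4  115.3] yaw 2.1 open 19.4 F [-0.5  0.1 -1.3] | d [-0.51  5.5  -0.12] tw 0.002
```

View pics/w29.png

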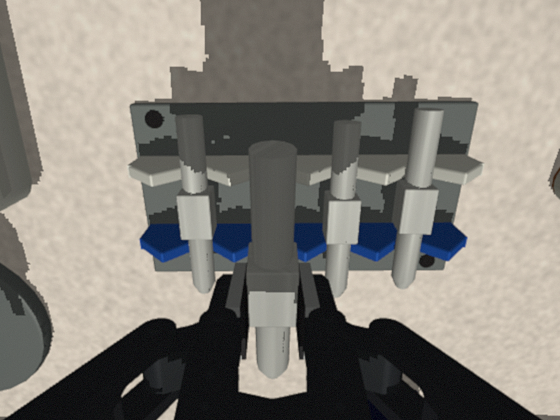

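```bash
python3 - <<'E'
from h import *
np.set_printoptions(precision=1,suppress=True)
for a,b in [((190,117),(203,292)),((346.5,123),(337,296)),((427,111),(404,287))]:
    A=atz('w29',*a,48);B=atz('w29',*b,44);print(A,B,(A+B)/2,np.linalg.norm(A-B),np.degrees(np.arctan2(*(B-A)[[1,0]])))
go([493.3,-336.4,60],2);go([493.3,-336.4,37],2)
E
```

```text
[ 433.1 -384.4   48. ] [ 553.8 -382.4   44. ] [ 493.5 -383.4   46. ] 120.7850581052928 0.9310376020557354
[ 433.2 -296.2   48. ] [ 553.8 -288.    44. ] [ 493.5 -292.1   46. ] 120.93676197767248 3.89868364533242
[ 425. -252.   48.] [ 544.5 -242.    44. ] [ 484.8 -247.    46. ] 120.03957461726058 4.801494771222516
t 39.25 at [ 494.3 -335.4  115.3] yaw 2.1 open 19.4 F [-0.5  0.1 -1.3] | d [-0.5  5.5 -0.1] tw 0.002
t 39.25 at [ 494.3 -335.4  115.3] yaw 2.1 open 19.4 F [-0.5  0.1 -1.3] | d [-0.7  7.8 -0.1] tw 0.002
```

Request:
apply_moves([
  [1.5, -0.2, 2, -0.15, 0],
  [1.5, -0.4, 4, -0.15, 0],
  [1.5, -0.5, 5.5, -0.15, 0],
  [1.5, -0.6, 6.5, -0.15, 0],
  [1.5, -0.7, 7.2, -0.15, 0],
  [1.5, -0.7, 7.6, -0.15, 0],
  [1.5, -0.7, 7.6, -0.15, 0],
])

```text
time: 39.95
eef_pos: [493.1, -336.9, 38.8]
eef_rot: [-1.569, -0.088, -0.029]
force: [-0.8, 0.0, -1.1]
opening: 19.3
```

```bash
python3 - <<'E'
from h import *
go([493.3,-336.7,36],2);snap('wrist','w30')
E
```

```text
t 39.95 at [ 493.1 -336.9   38.8] yaw 2.1 open 19.3 F [-0.8  0.  -1.1] | d [0.   0.28 0.02] tw 0.003
```

View pics/w30.png

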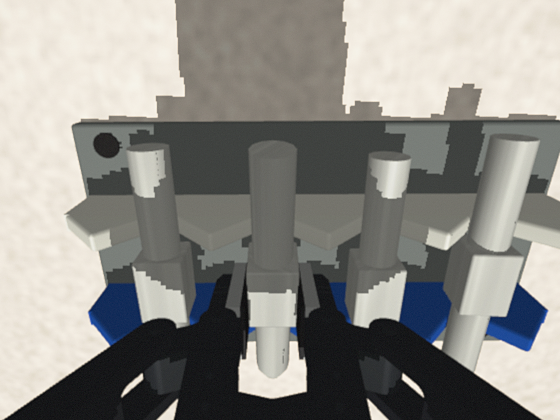

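Request:
apply_moves([
  [1.5, 0, 0.2, 0, 0],
  [1.5, 0, 0.4, 0, 0],
  [1.5, 0, 0.55, 0, 0],
  [1.5, 0, 0.6, 0, 0],
])

```text
time: 40.4
eef_pos: [494.3, -337.9, 34.9]
eef_rot: [-1.57, -0.089, -0.031]
force: [-4.3, 2.7, 10.0]
opening: 19.2
```

```bash
python3 - <<'E'
from h import *
go([493.3,-336.7,36],2)
E
```

```text
t 40.4 at [ 494.3 -337.9   34.9] yaw 2.1 open 19.2 F [-4.3  2.7 10. ] | d [-0.08 -0.12  0.12] tw 0.002
```

Request:
apply_moves([
  [2.8, 0, 0, 0, 0],
  [2.8, 0, 0, 0, 0],
  [2.8, 0, 0, 0, 0],
  [2.8, 0, 0, 0, 0],
])

```text
time: 40.8
eef_pos: [494.2, -337.7, 34.7]
eef_rot: [-1.57, -0.089, -0.031]
force: [-0.1, 0.7, 0.1]
opening: 28.2
```

```bash
python3 - <<'E'
from h import *
go([493.9,-337.5,190],2);snap('wrist','w31')
E
```

```text
t 40.8 at [ 494.2 -337.7   34.7] yaw 2.1 open 28.2 F [-0.1  0.7  0.1] | d [ 1.160e+00 -1.549e+01  1.000e-02] tw 0.002
```

View pics/w31.png

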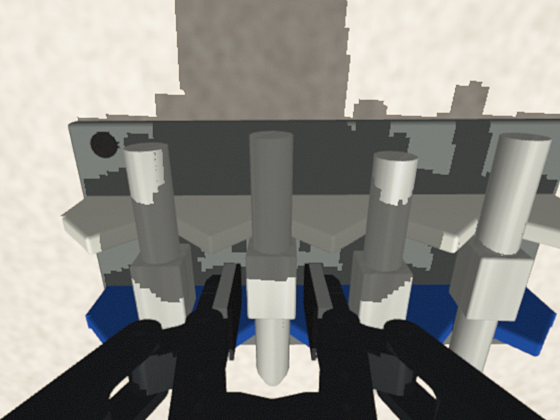

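The rod lies in the notches. I'll lift straight up and check.

Request:
apply_moves([
  [2.8, 0.1, -2, 0, 0],
  [2.8, 0.4, -5, 0, 0],
  [2.8, 0.8, -10, 0, 0],
  [2.8, 1.2, -15, 0, 0],
  [2.8, 1.2, -16, 0, 0],
  [2.8, 1.2, -16, 0, 0],
])

```text
time: 41.45
eef_pos: [495.1, -338.4, 197.7]
eef_rot: [-1.572, -0.093, -0.034]
force: [-0.2, 0.7, -0.4]
opening: 28.0
```

```bash
python3 - <<'E'
from h import *
np.set_printoptions(precision=1,suppress=True)
snap('wrist','w32');snap('scene','s32');go([493.9,-337.5,190],2);crop('w32',100,60,460,260,2.2,'w32a')
E
```

```text
t 41.55 at [ 493.3 -336.9  193.6] yaw 2.1 open 27.8 F [-0.4 -0.   0.2] | d [ 0.   0.4 -0.1] tw 0.002
```

View pics/w32a.png

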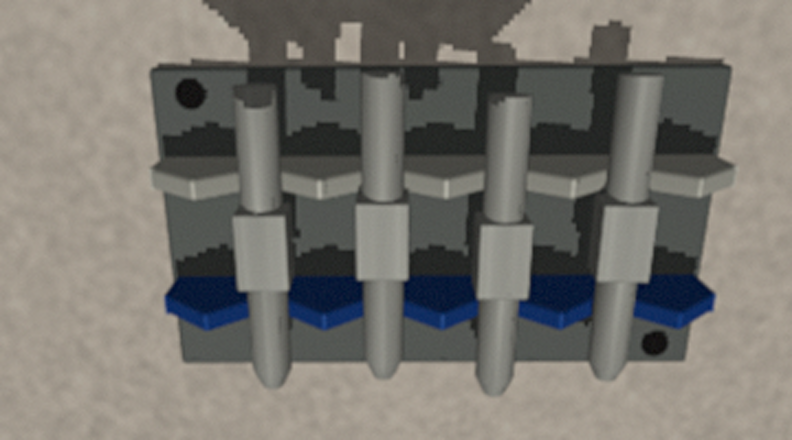

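View pics/s32.png

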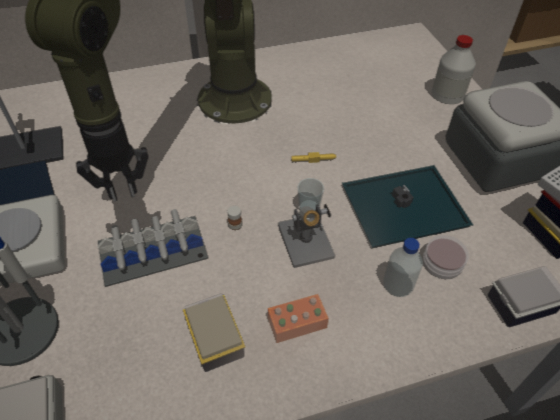

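All four rods lie in the notches with their cones at the blue comb. The tray holds only the boss head, the bystanders look undisturbed, and the gripper is clear. I'll hand the job in.

```bash
python3 - <<'E'
from h import *
print(order.close_job())
E
```

```text
the job is handed in; nothing more can be done
None
```

Both rods from the tray are now in the two free places of the rack, let go, with their chamfered ends at the blue comb. The job was handed in at about 41.6 s of the 69 s allowed.

**How each rod was felt:** I gripped it by the collar and tilted it gently against the socket rim, because the tool cannot tilt. Its chamfered end then went to the bottom of the bore. Both rods stopped hard at the same depth, within about 1 mm of each other and where a cone should seat. This agrees with the chamfers seen in the pictures. I then levelled each rod on the bare bench and lowered it into its row.

**Last checks:**
- **Rack:** the final wrist picture shows all four rods lying in the V-notches with their cones towards blue. The rods already there look unmoved, within about 2 mm of the first measurement.
- **Bench:** the scene picture shows nothing disturbed. The gripper is open, about 19 cm up and reading no contact force.

**What did not go smoothly:**
- **First tries into the bore:** both rods caught on the funnel, at about 18 N for the first and 8 N for the second, under the 45 N limit. I backed off, shifted a few millimetres and went in freely.
- **Socket position:** my first camera estimate of the mouth was 4–6 mm off compared with where the first rod seated, so I used the felt position for the second.
- **Rod position:** the first rod lies a few millimetres towards the white comb, within the collar's play.
- **Tool lean:** the tool picked up a lean of about 4–5° from the contacts, and I allowed for it.

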